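# Load a mixing jar and lock its push-and-turn cap

### The job

Load the mixing jar: tip the five steel balls from the scoop through the funnel into the jar, set the scoop back down flat on the desk, and stand the funnel spout-down in the empty glass. Then put the push-and-turn cap on with its bar in line with the two neck pins, press it down against its spring, turn it clockwise a quarter turn to the stop and ease off so that it locks, and lift the jar by its cap straight up, well clear of the wooden block. Finish while still holding it there by the cap, upright and still, and leave the paint bottles and the figure standing where they are.

Things in the scene. Friction and masses are not known exactly. Their poses are not given: they have to be found in the camera images.
- holder: fixed wooden bottle block, 112 x 112 x 34 mm, its square pocket 68 x 68 mm is 26 mm deep (pocket floor 8 mm above the desk). Origin: centre of its underside, on the desk. Axes along its sides, z up.
- jar: clear square mixing jar in the block's pocket: body 64 x 64 x 70 mm (wall 3, floor 4 mm), then a round neck 24 mm tall, outside 43 mm, bore 38 mm, with two bayonet pins along the jar's x axis. About 160 g empty. Origin: centre of its underside; z up. It fits loosely, so its yaw may differ from the block's by a few degrees.
- jar_pin (a point): end of the steel pin on the jar's +x side, 31 mm from the axis, 85 mm above the jar's origin; a like pin sticks out at -x. Pins are 5 mm thick.
- jar_in (a point): centre of the jar's inner floor (4 mm above the jar's origin)
- jar_neck (a point): centre of the neck's rim (94 mm above the jar's origin)
- cap: grey push-and-turn cap, 64 mm across, lying bar-up on the desk: skirt (inside diameter 52 mm), flat top 33 mm above the origin, on it a grip bar 14 mm wide (y), 50 mm long (x), 20 mm tall (top at 53 mm). About 85 g. Origin: centre of the skirt's lower edge; z up. Tightens clockwise seen from above. Looks the same turned by half a turn.
- cap_slot (a point): mouth of one J-shaped slot for a neck pin, at the skirt's lower edge on the cap's +x side (an end of the bar); the other is at -x. Slots are 12 mm wide (18 at the edge), run up 18 mm and round, and end in a notch 80 degrees (1.40 rad) on. So: start with the bar along the jar's x axis, turn clockwise 1.40 rad (room 1.28 to 1.51, then a stop), let it rise 4 to 6 mm into the notches.
- cap_disc (a joint): travel (m) of the sprung disc inside the cap: 0 free; 3 N at first plus 1 N per mm. It meets the neck's rim with the cap's origin 80 mm above the jar's. Pressed for turning: cap 70.5 to 73 mm above the jar's origin (71.5 best: disc at 8.5 mm, 11.5 N; it bottoms on the jar's shoulder at 70 mm). Locked: cap 77.5 mm above the jar's origin, disc at 2.5 mm.
- cap_bar (a point): middle of the cap's grip bar (43 mm above the cap's origin)
- funnel: white funnel standing in the jar's neck: spout 34 mm outside, bore 31 mm, 18 mm long, then a cone to the 110 mm wide rim, 72 mm above the origin. A finger tab 26 mm wide, 10 mm thick (y) stands on the rim at -y, up to 100 mm above the origin. 60 g. Origin: centre of the spout's lower end; z up. In the jar it is 74.5 mm above the jar's origin, in the glass about 40 mm above the glass's.
- funnel_tab (a point): grip point in the finger tab, 11 mm below its top, 58 mm from the funnel's axis; pinch it along the funnel's y axis
- glass: empty straight glass, 72 mm across, 75 mm tall, wall 3 mm, about 200 g, standing on the desk. Origin: centre of its underside.
- glass_rim (a point): centre of the glass's mouth (75 mm above its origin)
- scoop: aluminium scoop with the balls in it: pan 76 (x) x 52 x 24 mm high, walls 2.5, floor 3 mm, open at the front (+x), where the last 16 mm of floor slope up 15 degrees to a 7 mm high lip; it pours when tipped nose-down by more than that. Wooden handle 12 mm wide, 16 to 32 mm above the desk, runs 80 mm back (-x) from the pan. 80 g. Origin: centre of the pan's underside.
- scoop_grip (a point): point on the handle's middle line, 70 mm behind the pan's centre, 26 mm above its underside: grip here across the handle
- scoop_lip (a point): middle of the pouring lip: 38 mm in front of the pan's centre, 7 mm above its underside
- ball0_center (a point): centre of a steel mixing ball, 14 mm across, 11 g
- ball1_center (a point): centre of a steel mixing ball, 14 mm across, 11 g
- ball2_center (a point): centre of a steel mixing ball, 14 mm across, 11 g
- ball3_center (a point): centre of a steel mixing ball, 14 mm across, 11 g
- ball4_center (a point): centre of a steel mixing ball, 14 mm across, 11 g
- paint_a: paint dropper bottle, 25 mm across, 77 mm tall; leave standing. Origin: centre of its underside.
- paint_b: paint dropper bottle, 25 mm across, 77 mm tall; leave standing. Origin: centre of its underside.
- figure: grey miniature figure on a cork painting grip, 38 mm across, 97 mm tall; leave standing. Origin: centre of its underside.
Mind the look-alikes: they are no part of the job. Of the things that look like the holder, the middle-sized one is meant.

How it is judged:
By the outcome, as a careful person would: the job done as asked, in the order asked, and still so for the second after the job is handed in, while the arm keeps its last pose, push and grip.
It also fails if it takes over 72 s, if anything falls off the work surface, if the arm or the gripper's body presses on something with over 40 N, if the wrist force passes 120 N, or if a joint passes its speed limit or range.

### The arm

A 6-joint arm with a two-finger parallel gripper is mounted at the origin on the work surface. World frame = base frame: x ahead of the robot, y to its left, z up, the work surface at z = 0. Lengths are in mm, angles in degrees, forces in N, time in s.
With the tool pointing down it reaches from about 300 to 850 mm from the base axis. Payload 4.2 kg.
Tool frame: the origin (TCP) lies midway between the tips of the shut fingers; the grasp point (between the pads) lies 19 mm behind it (env.grip_point_offset is the distance from the TCP to the grasp point, in mm); z points along the fingers, x is the direction in which the jaws open and shut, and the axes are right-handed (so a half turn about z gives the same grasp; the last joint's range is limited). The gripper opens to 91 mm and grips with 3 to 60 N. Pads are 32 mm wide; open, the fingers measure 118 mm over their backs; the gripper's body (76 mm by 178 mm) begins 60 mm behind the grasp point.
Start: joints at [-73.568, 18.312, 89.639, -0, 72.044, -1.146], TCP at [173.66, -548.169, 181.676] pointing down, gripper open.
Joint ranges: [-177.97, 177.97], [-48.28, 115.42], [12.27, 149.76], [-77.06, 257.06], [2.81, 150.46], [-146.56, 146.56]. Speed limits (degrees/s): [147.25, 147.25, 180, 180, 180, 180].

### API

Orientations are given as [roll, pitch, yaw] about the fixed x, y, z axes, in that order (R = Rz(yaw) Ry(pitch) Rx(roll)).
In Python, from workcell import env gives the robot as it stands.
- The arm moves only by the shell command python3 -m pendant 'ROWS' [FORCE]. ROWS is JSON, a list of rows, each an object with "xyz": the shift along the tool's x, y, z in m, a list of three; "roll": the turn about the tool's z in degrees; "jaw": the closure, from 0 (fully open) to 1 (shut). A call has exactly 8 rows; each row is the pose to reach, as a shift and turn from the pose commanded when the call began, along the tool's axes at that moment; what a row does not reach only later rows make up. A row lasts 1/8 s, in which the tool goes at most 62.5 mm and 10.7 degrees, less where a joint would pass 70% of its speed; a pose out of reach is approached as far as the arm can. A call with a gripper value outside its range is refused whole. The fingers move at their own pace and stop on an object; FORCE is the grip in N (left out, the last holds). Time passes only in rows, so rows that repeat a pose let the fingers close, or fill a call up. It gives the time, the measured TCP pose, the force and the opening at its end, in the units of the state.
- env.state(): the state, without advancing time (a new reading comes with each control period).
- env.grab_frame(name): name is "scene" or "top" or "wrist"; returns (picture, depth): 420x560x3 uint8, blue, green, red; 420x560 float32, mm along the optical axis (not along the pixel's ray), 0 where there is no reading.
- env.camera_params(name): a dict with "camera_matrix" (3x3 intrinsics, pixels), "cam_to_world" (4x4, takes a point from camera to world coordinates); the wrist camera has in their place "hand_eye" (4x4, takes a point from camera to tool coordinates, whose origin is the TCP and whose axes are the tool frame's). Camera axes: x right, y up, looking along -z (the intrinsics and any distortion apply to the point x, -y, -z); pixel columns grow to the right and rows downward; lengths in mm; the calibration is good to about 2 mm. A picture is of the moment at which its call begins: read the wrist's pose just before it. camera_params takes no time and is no camera call.
- env.job_done(): hands the job in, once; it reports no verdict.
The state is a dict: "time_s": time; "qpos": joint angles; "qvel": joint speeds; "effort": joint torques, N m; "ee_pos": TCP position; "ee_rot": TCP orientation; "force": force on the tool from outside, world axes, zero at the start; "torque": the same for the moment, N m; "gripper_width": finger opening in mm.
Only numpy, scipy, OpenCV 4.12 (cv2) and the standard library are available. Lean on these libraries where they do the work, as an engineer would, in place of code of your own. Each camera call takes 0.05 s, during which the arm holds its last target. There are 200 camera calls.

## Working session

There is one attempt and no reset: what is moved stays moved. The work goes in short steps, Python scripts to look and compute and a shell command to move; the robot and the scene stay as the last step left them, time stands still between calls to the robot, and variables do not carry over. Pictures are saved under pics/ and viewed, about 8 in all and at most 12, crops included, and the job is handed in when it is done.

```bash
ls; mkdir -p pics
cat > h.py <<'E'
import numpy as np, cv2
from scipy.spatial.transform import Rotation as R
from workcell import env
def tool():
    s=env.state(); T=np.eye(4); T[:3,:3]=R.from_euler('xyz',s['ee_rot'],degrees=True).as_matrix(); T[:3,3]=s['ee_pos']; return T
def grab(name,save=None):
    T=tool(); im,d=env.grab_frame(name); p=env.camera_params(name)
    M=T@np.array(p['hand_eye']) if name=='wrist' else np.array(p['cam_to_world'])
    if save: np.savez('pics/'+save+'.npz',im=im,d=d,M=M,K=p['camera_matrix']); cv2.imwrite('pics/'+save+'.png',im)
    return im,d,M,np.array(p['camera_matrix'])
def load(save):
    z=np.load('pics/'+save+'.npz'); return z['im'],z['d'],z['M'],z['K']
def cloud(d,M,K):
    v,u=np.mgrid[:d.shape[0],:d.shape[1]]
    P=np.stack([(u-K[0,2])/K[0,0]*d,-(v-K[1,2])/K[1,1]*d,-d],-1)
    return P@M[:3,:3].T+M[:3,3]
def atz(u,v,z,M,K):
    r=M[:3,:3]@np.array([(u-K[0,2])/K[0,0],-(v-K[1,2])/K[1,1],-1]); return M[:3,3]+r*(z-M[2,3])/r[2]
E
python3 - <<'E'
from h import *
for n in('top','scene'):
    im,d,M,K=grab(n,n+'0'); print(n,M.round(2).tolist(),K.round(1).tolist(),env.camera_params(n).keys(),(d>0).mean())
print(env.camera_params('wrist'), env.state())
a=cv2.imread('pics/top0.png');b=cv2.imread('pics/scene0.png')
cv2.imwrite('pics/top0b.png',cv2.resize(a,(800,600),interpolation=cv2.INTER_CUBIC))
E
```

```text
pics
top [[0.04, 0.98, -0.2, 289.68], [-1.0, 0.04, -0.01, -11.3], [-0.0, 0.2, 0.98, 1303.6], [0.0, 0.0, 0.0, 1.0]] [[544.0, 0.0, 283.7], [0.0, 544.0, 204.2], [0.0, 0.0, 1.0]] dict_keys(['camera_matrix', 'cam_to_world']) 0.9958843537414966
scene [[-0.4, -0.79, 0.47, 996.2], [0.92, -0.35, 0.19, 206.52], [0.01, 0.51, 0.86, 976.74], [0.0, 0.0, 0.0, 1.0]] [[503.5, 0.0, 281.5], [0.0, 503.5, 204.4], [0.0, 0.0, 1.0]] dict_keys(['camera_matrix', 'cam_to_world']) 0.9960501700680272
{'camera_matrix': array([[354.76566126,   0.        , 282.42899582],
       [  0.        , 354.76566126, 215.71411962],
       [  0.        ,   0.        ,   1.        ]]), 'hand_eye': array([[ 9.99998316e-01, -4.38767021e-04, -1.78192749e-03,
         6.35286606e-01],
       [-9.03078126e-04, -9.62946892e-01, -2.69689575e-01,
        -7.69542364e+01],
       [-1.59757064e-03,  2.69690730e-01, -9.62945667e-01,
        -2.03246944e+02],
       [ 0.00000000e+00,  0.00000000e+00,  0.00000000e+00,
         1.00000000e+00]])} {'time_s': 0.1, 'qpos': array([-7.35670344e+01,  1.83458647e+01,  8.96996300e+01,  1.30926558e-03,
        7.20438945e+01, -1.14402178e+00]), 'qvel': array([-0.01642792, -0.02380457, -0.23402287, -0.08160248, -0.11124624,
       -0.00669385]), 'effort': array([ 1.83523161e-04, -4.13332558e+01, -2.32509649e+01,  7.29378755e-02,
        4.22189513e-02, -5.32126364e-05]), 'ee_pos': array([ 173.52570358, -547.66014164,  180.92413301]), 'ee_rot': array([-1.79996971e+02,  8.93465306e-02, -7.24234149e+01]), 'force': array([ 0.47438071, -1.22935736,  0.48024993]), 'torque': array([-0.02957422, -0.00023393, -0.00635882]), 'gripper_width': 91.1775092675505}
```

View pics/top0b.png

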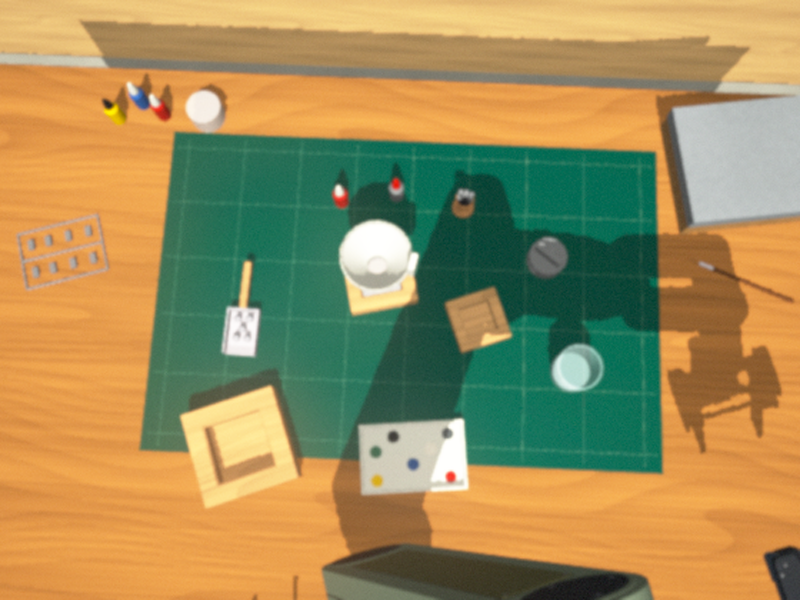

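View pics/scene0.png

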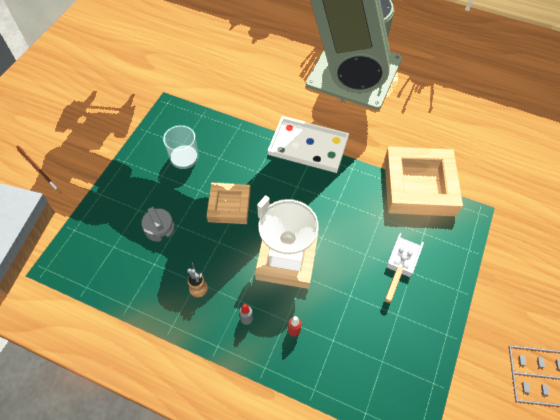

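The top view (800 px wide) has three lookalikes for the holder: large block (240,445), small brown block (478,320), and the middle-sized one under the funnel and jar (380,285), which is the one meant. The cap is at (547,257), the glass at (577,367) and the scoop pan at (242,332), with its handle pointing away from the robot to (248,258). The white pot (206,110) and the other bottles (110–160,100) aren't part of the job. Next I'll measure with depth.

Run:
```python
from h import *
im,d,M,K=load('top0'); C=cloud(d,M,K)
f=0.7
pts=dict(pan=(242,332),handle=(247,275),handleend=(250,260),fun=(376,258),tab=(412,265),cap=(547,257),glass=(577,367),pa=(341,195),pb=(396,188),fig=(464,200),blk=(380,300),small=(478,320),big=(200,470),mat=(300,300))
for k,(u,v) in pts.items(): print(k,C[int(v*f),int(u*f)].round(0))
def box(x0,x1,y0,y1,z0,z1):
    m=(C[...,0]>x0)&(C[...,0]<x1)&(C[...,1]>y0)&(C[...,1]<y1)&(C[...,2]>z0)&(C[...,2]<z1); return C[m]
# pieces
cap=C[int(257*f),int(547*f)]; 
def rep(n,P): print(n,len(P),P.min(0).round(0),P.max(0).round(0),((P.min(0)+P.max(0))/2).round(0))
c=box(cap[0]-60,cap[0]+60,cap[1]-60,cap[1]+60,20,60); rep('cap',c)
g=C[int(367*f),int(577*f)]; rep('glass',box(g[0]-70,g[0]+70,g[1]-60,g[1]+60,50,90))
s=C[int(300*f),int(243*f)]; S=box(s[0]-110,s[0]+110,s[1]-60,s[1]+60,10,45); rep('scoop',S)
q=C[int(258*f),int(376*f)]; rep('rim',box(q[0]-100,q[0]+100,q[1]-100,q[1]+70,145,160)); rep('tab',box(q[0]-100,q[0]+100,q[1]-100,q[1]+100,165,195))
# scene close crop
a=cv2.imread('pics/scene0.png')
cr=a[180:340,130:440]; cv2.imwrite('pics/c1.png',cv2.resize(cr,None,fx=2.58,fy=2.58,interpolation=cv2.INTER_CUBIC))
```

```text
pan [474. 276.  11.]
handle [569. 273.  28.]
handleend [600. 273.   3.]
fun [594.  53.  85.]
tab [562.  -6. 181.]
cap [ 618. -228.   46.]
glass [ 441. -287.    6.]
pa [707. 120.  57.]
pb [723.  27.  59.]
fig [708. -87.  51.]
blk [534.  45.  31.]
small [ 512. -120.    7.]
big [246. 314.  46.]
mat [535. 183.  -1.]
cap 566 [ 589. -266.   21.] [ 654. -201.   59.] [ 622. -233.   40.]
glass 274 [ 397. -313.   50.] [ 468. -242.   81.] [ 432. -278.   65.]
scoop 502 [435. 242.  10.] [592. 324.  39.] [514. 283.  25.]
rim 224 [524. -12. 145.] [635. 105. 160.] [579.  46. 152.]
tab 67 [553. -12. 165.] [579.   0. 187.] [566.  -6. 176.]
```

View pics/c1.png

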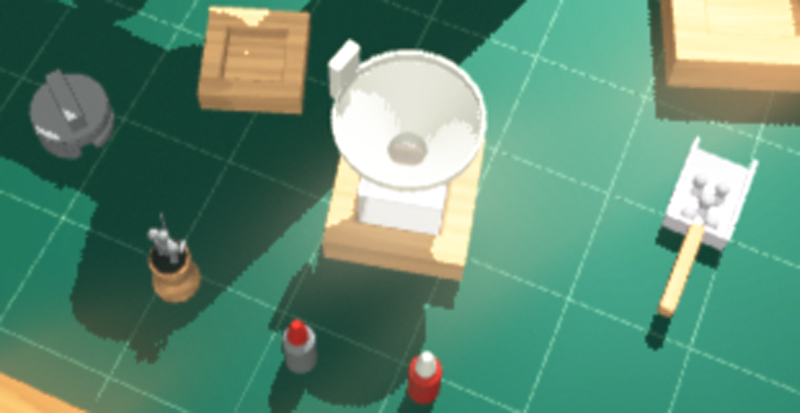

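The crop confirms the choices: the funnel and jar are in the middle-sized block, the scoop holds all five balls around (705,190) with its handle end at (668,305), and the cap bar is at (65,97). Now I'll work out the approach to the scoop.

```bash
cat >> h.py <<'E'
def to(x,y,z,yaw):
    T=tool(); d=T[:3,:3].T@(np.array([x,y,z])-T[:3,3]); 
    y0=np.degrees(np.arctan2(T[1,0],T[0,0])); r=-(yaw-y0)
    print('shift mm',d.round(1),'roll',round(r,1),'(mod360',round((r+180)%360-180,1),') from',T[:3,3].round(1),round(y0,1))
E
python3 - <<'E'
from h import *
im,d,M,K=load('top0'); C=cloud(d,M,K)
m=(abs(C[...,0]-560)<25)&(abs(C[...,1]-276)<30)&(C[...,2]>20)&(C[...,2]<45); P=C[m]
print(len(P),P.mean(0),np.polyfit(P[:,0],P[:,1],1))
m=(abs(C[...,0]-480)<60)&(abs(C[...,1]-276)<50)&(C[...,2]>18)&(C[...,2]<45); P=C[m]; print(P[:,0].min(),P[:,0].max(),cv2.minAreaRect(P[P[:,0]<520][:,:2].astype(np.float32)))
to(545,274,180,90)
E
```

```text
114 [560.44741652 272.12574196  30.54936997] [-3.72334347e-02  2.92993124e+02]
434.8969307633529 539.8956643056027 ((478.0275573730469, 275.09173583984375), (53.71478271484375, 83.9983139038086), 87.26789855957031)
shift mm [-671.1 -602.3    2. ] roll -162.4 (mod360 -162.4 ) from [ 173.5 -547.7  180.9] -72.4
```

```bash
python3 -m pendant '[{"xyz":[-0.04,-0.036,-0.06],"roll":-10,"jaw":0},{"xyz":[-0.08,-0.07,-0.08],"roll":-20,"jaw":0},{"xyz":[-0.12,-0.108,-0.08],"roll":-30,"jaw":0},{"xyz":[-0.165,-0.148,-0.08],"roll":-40,"jaw":0},{"xyz":[-0.21,-0.188,-0.08],"roll":-50,"jaw":0},{"xyz":[-0.255,-0.228,-0.08],"roll":-60,"jaw":0},{"xyz":[-0.30,-0.268,-0.08],"roll":-70,"jaw":0},{"xyz":[-0.34,-0.305,-0.08],"roll":-80,"jaw":0}]'
python3 - <<'E'
from h import *
to(546,272,150,87.6); print(env.state()['qpos'])
E
```

```text
time_s: 1.1
ee_pos: [361.9, -129.9, 261.5]
ee_rot: [180.0, -0.0, 7.9]
force: [-0.1, -0.6, -1.2]
gripper_width: 91.0
shift mm [ 237.7 -372.7  111.5] roll -79.7 (mod360 -79.7 ) from [ 361.9 -129.9  261.5] 7.9
[-2.14578554e+01 -2.01223721e+00  1.02720220e+02  8.14781649e-04
  7.92789077e+01 -2.93808233e+01]
```

```bash
python3 -m pendant '[{"xyz":[0.03,-0.046,0.0],"roll":-10,"jaw":0},{"xyz":[0.06,-0.094,0.01],"roll":-20,"jaw":0},{"xyz":[0.092,-0.144,0.03],"roll":-30,"jaw":0},{"xyz":[0.124,-0.194,0.05],"roll":-40,"jaw":0},{"xyz":[0.156,-0.244,0.07],"roll":-50,"jaw":0},{"xyz":[0.19,-0.294,0.09],"roll":-60,"jaw":0},{"xyz":[0.22,-0.343,0.105],"roll":-70,"jaw":0},{"xyz":[0.2377,-0.3727,0.1115],"roll":-79.7,"jaw":0}]'
python3 - <<'E'
from h import *
im,d,M,K=grab('wrist','w1'); C=cloud(d,M,K)
P=C[(C[...,2]>22)&(C[...,2]<40)]; P=P[(abs(P[:,0]-560)<28)&(abs(P[:,1]-272)<40)]; print(len(P),P.mean(0),np.polyfit(P[:,0],P[:,1],1))
Q=C[(C[...,2]>18)&(C[...,2]<40)&(C[...,0]<512)&(abs(C[...,1]-274)<50)]; print(Q.min(0),Q.max(0),cv2.minAreaRect(Q[:,:2].astype(np.float32)))
print(tool()[:3,3])
E
```

```text
time_s: 2.1
ee_pos: [548.1, 271.2, 148.0]
ee_rot: [-179.9, 0.1, 87.7]
force: [0.2, -1.4, 0.1]
gripper_width: 91.3
755 [559.44264952 272.17398338  31.67606158] [-3.06265115e-02  2.89307760e+02]
[377.92931532 224.0354181   18.06388172] [511.96950919 300.9151661   30.70708573] ((443.6336669921875, 268.7940368652344), (144.1636962890625, 65.44924926757812), 10.10318660736084)
[549.51996324 274.45912087 147.25492864]
```

View pics/w1.png

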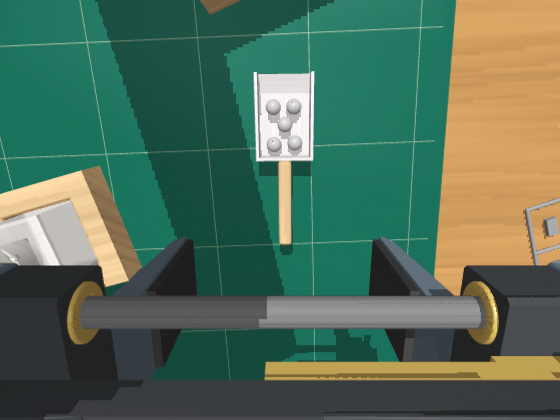

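Run:
```python
from h import *
im,d,M,K=load('w1')
for n,u,v,z in [('rl',257,159,24),('rr',312,159,24),('fl',256,73,24),('fr',313,72,24),('he',287,242,24),('hb',285,163,32)]: print(n,atz(u,v,z,M,K).round(1))
s=env.state();print(s['ee_pos'],s['ee_rot'],s['qpos'])
to(545,273,7,87.6)
```

```text
rl [509.6 248.4  24. ]
rr [511.5 298.8  24. ]
fl [436.  251.9  24. ]
fr [437.1 300.9  24. ]
he [591.3 273.   24. ]
hb [513.2 274.   32. ]
[549.51996324 274.45912087 147.25492864] [-1.79932862e+02 -1.15248485e-01  8.79811818e+01] [ 25.38737265  23.11076115  87.35175349   0.14218274  69.54409749
 -62.6435753 ]
shift mm [ -1.9  -4.3 140.3] roll 0.4 (mod360 0.4 ) from [549.5 274.5 147.3] 88.0
```

```bash
python3 -m pendant '[{"xyz":[0,-0.003,0.02],"roll":0,"jaw":0.3},{"xyz":[0,-0.003,0.05],"roll":0,"jaw":0.3},{"xyz":[0,-0.003,0.08],"roll":0,"jaw":0.3},{"xyz":[0,-0.003,0.1],"roll":0,"jaw":0.3},{"xyz":[0,-0.003,0.11],"roll":0,"jaw":0.3},{"xyz":[0,-0.003,0.11],"roll":0,"jaw":0.3},{"xyz":[0,-0.003,0.11],"roll":0,"jaw":0.3},{"xyz":[0,-0.003,0.11],"roll":0,"jaw":0.3}]'
python3 - <<'E'
from h import *
to(543.5,272.7,7,88)
s=env.state();print(s['ee_pos'],s['qvel'],s['gripper_width'])
E
```

```text
time_s: 3.15
ee_pos: [545.8, 269.2, 41.1]
ee_rot: [179.9, -0.0, 87.3]
force: [-0.1, -0.2, 0.1]
gripper_width: 63.6
shift mm [ 3.3 -2.5 34.1] roll -0.7 (mod360 -0.7 ) from [545.8 269.2  41.1] 87.3
[545.79399047 269.24948095  41.0679539 ] [ 0.08458583  0.01744177  0.22137423  0.03922344 -0.15411432  0.00255801] 63.64969941265172
```

```bash
python3 -m pendant '[{"xyz":[0.0033,-0.0025,0.012],"roll":-0.7,"jaw":0.5},{"xyz":[0.0033,-0.0025,0.024],"roll":-0.7,"jaw":0.6},{"xyz":[0.0033,-0.0025,0.034],"roll":-0.7,"jaw":0.7},{"xyz":[0.0033,-0.0025,0.034],"roll":-0.7,"jaw":0.8},{"xyz":[0.0033,-0.0025,0.034],"roll":-0.7,"jaw":1},{"xyz":[0.0033,-0.0025,0.034],"roll":-0.7,"jaw":1},{"xyz":[0.0033,-0.0025,0.034],"roll":-0.7,"jaw":1},{"xyz":[0.0033,-0.0025,0.034],"roll":-0.7,"jaw":1}]' 60
python3 - <<'E'
from h import *
s=env.state();print(s['ee_pos'],s['gripper_width'],s['force'],s['torque'])
E
```

```text
time_s: 4.15
ee_pos: [543.0, 272.5, 6.4]
ee_rot: [180.0, -0.0, 88.0]
force: [-0.3, 0.7, -1.2]
gripper_width: 0.4
[542.99484061 272.46442226   6.35298318] 0.3713214541829646 [-0.25890838  0.67986848 -1.17212217] [ 0.06324509 -0.14949408  0.00149819]
```

Run:
```python
from h import *
im,d,M,K=grab('wrist','w2'); im2,*_=grab('scene','s2')
cv2.imwrite('pics/v2.png',np.hstack([cv2.resize(im[60:360,130:430],(400,400)),cv2.resize(im2[180:330,330:480],(400,400),interpolation=cv2.INTER_CUBIC)]))
```

```text
(no output)
```

View pics/v2.png

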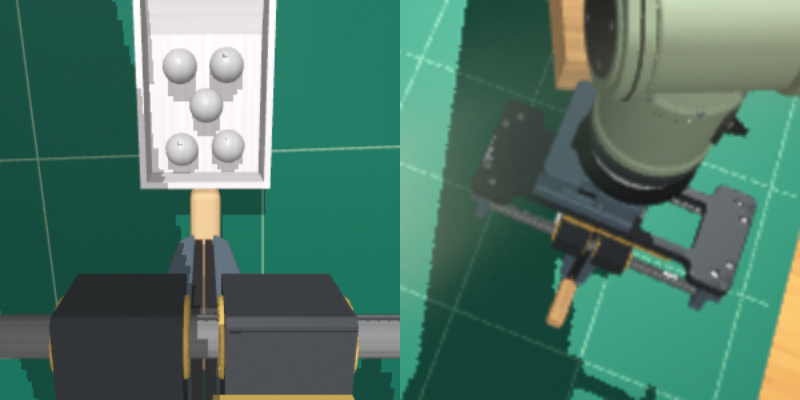

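```bash
python3 -m pendant '[{"xyz":[0,0,-0.002],"roll":0,"jaw":1},{"xyz":[0,0,-0.004],"roll":0,"jaw":1},{"xyz":[0,0,-0.006],"roll":0,"jaw":1},{"xyz":[0,0,-0.009],"roll":0,"jaw":1},{"xyz":[0,0,-0.012],"roll":0,"jaw":1},{"xyz":[0,0,-0.015],"roll":0,"jaw":1},{"xyz":[0,0,-0.015],"roll":0,"jaw":1},{"xyz":[0,0,-0.015],"roll":0,"jaw":1}]' 60
python3 - <<'E'
from h import *
im,d,M,K=grab('wrist','w3'); C=cloud(d,M,K)
for x in (575,525,505,480,460,440):
    m=(abs(C[...,0]-x)<2.5)&(abs(C[...,1]-274)<40)&(C[...,2]<80)&(C[...,2]>-10); P=C[m]; print(x,len(P),np.percentile(P[:,2],[5,50,95]).round(1) if len(P) else '')
print(env.state()['gripper_width'])
E
```

```text
time_s: 5.25
ee_pos: [542.8, 272.4, 21.1]
ee_rot: [-180.0, 0.0, 88.0]
force: [-0.7, 0.2, 0.3]
gripper_width: 0.6
575 0 
525 1503 [-0.1  2.1 77.5]
505 905 [ 0.1  3.  24.1]
480 1097 [ 0.1  3.3 23.9]
460 1180 [ 0.1  3.6 23.9]
440 1308 [ 0.2  5.9 23.9]
0.4924355627234021
```

Run:
```python
from h import *
for w in('w1','w2','w3'):
    im,d,M,K=load(w); C=cloud(d,M,K)
    for x in (517,523,529,535,541,547):
        m=(abs(C[...,0]-x)<3)&(abs(C[...,1]-273)<20)&(C[...,2]>5); P=C[m]
        print(w,x,len(P),np.sort(P[:,2])[::max(1,len(P)//7)].round(0), P[P[:,2]<45][:,1].min().round(1) if (P[:,2]<45).any() else '',P[P[:,2]<45][:,1].max().round(1) if (P[:,2]<45).any() else '')
im=load('w3')[0]; im2,*_=grab('scene','s3')
cv2.imwrite('pics/v3.png',np.hstack([cv2.resize(im[150:300,210:360],(400,400),interpolation=cv2.INTER_CUBIC),cv2.resize(im2[230:310,370:450],(400,400),interpolation=cv2.INTER_CUBIC)]))
```

```text
w1 517 4417 [ 29. 273. 274. 275. 276. 276. 277.] 267.4 278.4
w1 523 11837 [ 28. 286. 292. 294. 296. 298. 300.] 267.1 278.2
w1 529 340 [ 29.  32. 284. 285. 287. 288. 289. 290.] 266.8 278.0
w1 535 89 [28. 31. 31. 32. 32. 32. 32. 33.] 266.7 278.7
w1 541 80 [28. 31. 31. 32. 32. 32. 32. 33.] 267.3 278.6
w1 547 82 [29. 31. 31. 32. 32. 32. 33. 33.] 267.1 278.4
w2 517 15571 [ 27. 141. 144. 148. 153. 155. 158. 161.] 267.7 279.5
w2 523 1614 [ 29.  33. 136. 141. 143. 145. 147. 158.] 265.9 279.3
w2 529 1795 [ 29.  45.  55.  64.  71.  78.  89. 131.] 263.4 281.2
w2 535 57 [ 30.  32.  33. 115. 116. 117. 123. 125.] 271.9 272.6
w2 541 87 [ 31.  33.  94.  95.  95. 107. 108. 117.] 271.6 272.4
w2 547 286 [ 31.  94.  94.  94.  95.  95.  95. 107.] 271.4 272.2
w3 517 15666 [ 25. 156. 158. 163. 167. 170. 172.] 267.8 279.5
w3 523 1485 [ 29.  55.  86. 155. 156. 159. 161. 173.] 267.6 279.2
w3 529 1719 [ 29.  56.  68.  77.  85.  94. 104. 145.] 267.3 279.0
w3 535 133 [ 29.  31.  32.  32.  32.  33. 131.] 267.2 278.8
w3 541 93 [ 31.  32. 109. 110. 110. 121. 122. 132.] 271.5 272.3
w3 547 286 [ 31. 109. 109. 109. 109. 110. 110. 123.] 271.3 272.1
```

View pics/v3.png

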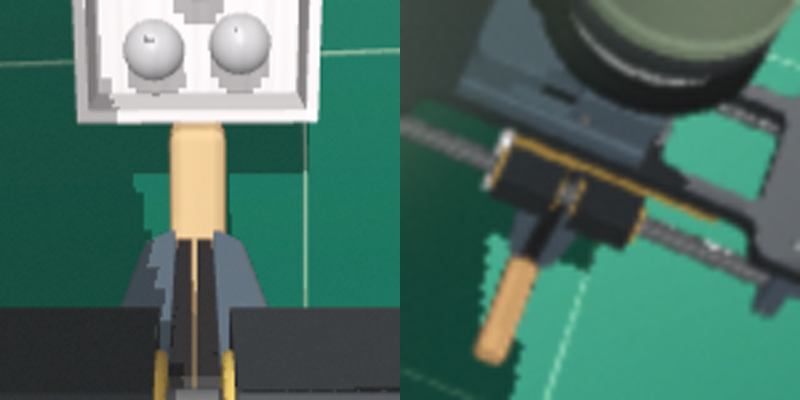

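Run:
```python
from h import *
for w in('w2','w3'):
    im,d,M,K=load(w); C=cloud(d,M,K)
    m=(C[...,0]>520)&(C[...,0]<560)&(abs(C[...,1]-272.5)<25)&(C[...,2]>3)&(C[...,2]<80); P=C[m]
    for z in range(5,80,5):
        Q=P[(P[:,2]>=z)&(P[:,2]<z+5)]
        if len(Q): print(w,z,len(Q),'x',Q[:,0].min().round(1),Q[:,0].max().round(1),'y',Q[:,1].min().round(1),Q[:,1].max().round(1))
```

```text
w2 25 15 x 520.0 528.5 y 267.4 279.3
w2 30 469 x 520.1 559.7 y 267.4 278.8
w2 35 17 x 526.1 528.1 y 267.7 277.8
w2 40 93 x 525.8 528.3 y 263.4 281.2
w2 45 129 x 525.5 528.2 y 263.2 281.9
w2 50 152 x 525.5 529.1 y 262.8 282.2
w2 55 168 x 525.6 528.5 y 262.1 282.8
w2 60 184 x 525.4 528.4 y 262.0 283.1
w2 65 215 x 525.5 528.5 y 261.5 283.6
w2 70 252 x 525.4 529.2 y 261.0 284.0
w2 75 113 x 525.5 528.4 y 263.0 282.2
w3 25 29 x 520.1 534.1 y 267.2 279.2
w3 30 562 x 520.1 559.9 y 267.3 279.1
w3 50 25 x 525.8 528.1 y 266.6 278.3
w3 55 98 x 525.3 528.1 y 263.8 281.1
w3 60 131 x 525.6 528.0 y 263.1 281.9
w3 65 155 x 525.5 529.3 y 262.7 282.2
w3 70 158 x 525.4 528.1 y 262.2 282.7
w3 75 191 x 525.3 528.1 y 261.9 283.0
```

Run:
```python
from h import *
for w in('w1','w2'):
    im,d,M,K=load(w); C=cloud(d,M,K)
    Ti=np.linalg.inv(M@np.linalg.inv(np.array(env.camera_params('wrist')['hand_eye'])))
    L=C@Ti[:3,:3].T+Ti[:3,3]
    m=(abs(L[...,0])<62)&(abs(L[...,1])<22)&(L[...,2]<5)&(L[...,2]>-80); P=L[m]
    for z in range(-80,5,6):
        Q=P[(P[:,2]>=z)&(P[:,2]<z+6)]
        if len(Q): print(w,z,len(Q),'x',Q[:,0].min().round(1),Q[:,0].max().round(1),'absx min',abs(Q[:,0]).min().round(1),'y',Q[:,1].min().round(1),Q[:,1].max().round(1))
print(env.grip_point_offset)
```

```text
w1 -80 841 x -58.0 57.4 absx min 44.7 y -17.5 17.5
w1 -74 704 x -57.0 56.8 absx min 44.8 y -17.3 17.1
w1 -68 606 x -57.1 56.0 absx min 44.8 y -17.5 17.7
w1 -62 582 x -56.3 55.4 absx min 44.8 y -17.2 2.7
w1 -56 533 x -55.7 54.5 absx min 44.8 y -17.4 6.4
w1 -50 517 x -55.7 54.5 absx min 44.8 y -17.3 9.5
w1 -44 504 x -54.6 53.8 absx min 44.8 y -17.1 12.5
w1 -38 427 x -54.1 52.5 absx min 44.9 y -17.2 15.3
w1 -32 8 x -46.7 47.3 absx min 45.4 y -14.9 10.9
w2 -80 163 x -5.4 4.4 absx min 0.1 y -17.3 -14.5
w2 -74 156 x -10.1 9.6 absx min 0.1 y -17.1 -14.5
w2 -68 288 x -12.0 11.0 absx min 0.2 y -17.3 -13.9
w2 -62 247 x -11.5 10.6 absx min 0.2 y -17.4 -14.6
w2 -56 207 x -11.0 10.0 absx min 0.2 y -17.3 -14.5
w2 -50 190 x -10.4 9.5 absx min 0.2 y -17.2 -13.7
w2 -44 150 x -9.8 8.9 absx min 0.2 y -17.1 -14.8
w2 -38 97 x -9.2 8.2 absx min 0.2 y -17.1 -14.8
w2 -32 150 x -5.0 5.0 absx min 0.2 y -21.9 19.4
w2 -26 304 x -5.6 5.6 absx min 0.2 y -22.0 19.0
w2 -2 69 x -61.4 53.7 absx min 10.3 y -22.0 14.6
w2 4 1759 x -61.8 61.9 absx min 6.9 y -21.9 17.4
18.8
```

The fingertips sit about 32 mm behind the reported TCP: they end at tool z ≈ −32 when open and when shut, while the desk and handle heights come out right. So the jaws closed above the handle. I'll treat the effective tip as TCP −32 and the grasp point as TCP −51, then descend again while watching the force.

```bash
python3 -m pendant '[{"xyz":[0,0,-0.002],"roll":0,"jaw":0.5},{"xyz":[0,0,-0.002],"roll":0,"jaw":0.5},{"xyz":[0.0005,0.0005,-0.002],"roll":0,"jaw":0.5},{"xyz":[0.0005,0.0005,-0.0],"roll":0,"jaw":0.5},{"xyz":[0.0005,0.0005,0.01],"roll":0,"jaw":0.5},{"xyz":[0.0005,0.0005,0.02],"roll":0,"jaw":0.5},{"xyz":[0.0005,0.0005,0.03],"roll":0,"jaw":0.5},{"xyz":[0.0005,0.0005,0.035],"roll":0,"jaw":0.5}]' 40
python3 -m pendant '[{"xyz":[0,0,0.004],"roll":0,"jaw":0.6},{"xyz":[0,0,0.009],"roll":0,"jaw":0.7},{"xyz":[0,0,0.009],"roll":0,"jaw":0.8},{"xyz":[0,0,0.009],"roll":0,"jaw":1},{"xyz":[0,0,0.009],"roll":0,"jaw":1},{"xyz":[0,0,0.009],"roll":0,"jaw":1},{"xyz":[0,0,0.009],"roll":0,"jaw":1},{"xyz":[0,0,0.009],"roll":0,"jaw":1}]' 40
```

```text
time_s: 6.35
ee_pos: [542.9, 272.6, -15.0]
ee_rot: [-179.9, 0.0, 88.0]
force: [0.1, -0.1, 0.9]
gripper_width: 45.5
time_s: 7.35
ee_pos: [543.6, 273.0, -22.7]
ee_rot: [180.0, -0.0, 88.0]
force: [-0.3, 0.5, 0.8]
gripper_width: 11.5
```

```bash
python3 -m pendant '[{"xyz":[0,0,0],"roll":0,"jaw":1},{"xyz":[0,0,-0.003],"roll":0,"jaw":1},{"xyz":[0,0,-0.008],"roll":0,"jaw":1},{"xyz":[0,0,-0.016],"roll":0,"jaw":1},{"xyz":[0,0,-0.026],"roll":0,"jaw":1},{"xyz":[0,0,-0.036],"roll":0,"jaw":1},{"xyz":[0,0,-0.044],"roll":0,"jaw":1},{"xyz":[0,0,-0.05],"roll":0,"jaw":1}]' 60
cat >> h.py <<'E'
def tilt(name='w',save=None):
    im,d,M,K=grab('wrist',save); T=tool(); C=cloud(d,M,K); g=T[:3,3]+np.array([0,0,51])
    # pan side walls etc. in tool frame: profile of highest points vs tool y
    L=(C-g)@T[:3,:3]
    for y in (-28,-40,-50,-70,-90,-104):
        m=(abs(L[...,1]-y)<3)&(abs(L[...,0])<30)&(L[...,2]<130)&(L[...,2]>-15); P=L[m]
        if len(P)>5: print(y,len(P),'down: min/med/max',P[:,2].min().round(1),np.median(P[:,2]).round(1),P[:,2].max().round(1))
    return im
E
python3 - <<'E'
from h import *
tilt(save='w4'); print(tool()[:3,3],env.state()['force'])
E
```

```text
time_s: 8.35
ee_pos: [543.5, 273.0, 27.8]
ee_rot: [180.0, -0.0, 88.0]
force: [-0.1, -0.2, -1.3]
gripper_width: 11.9
-28 357 down: min/med/max -5.3 -2.9 9.3
-40 1133 down: min/med/max 2.9 25.1 27.7
-50 1629 down: min/med/max 3.1 16.0 28.0
-70 1580 down: min/med/max 3.1 25.2 28.0
-90 1743 down: min/med/max 2.8 25.5 28.4
-104 1938 down: min/med/max 3.1 22.3 25.4
[543.92329311 273.12969968  28.45871358] [-0.57930412  0.99352855 -0.88475456]
```

The scoop is level and held at 60 N. Next I'll raise it and carry it to the funnel.

```bash
python3 -m pendant '[{"xyz":[0,0,-0.008],"roll":0,"jaw":1},{"xyz":[0,0,-0.028],"roll":0,"jaw":1},{"xyz":[0,0,-0.058],"roll":0,"jaw":1},{"xyz":[0,0,-0.092],"roll":0,"jaw":1},{"xyz":[0,0,-0.126],"roll":0,"jaw":1},{"xyz":[-0.005,0.003,-0.156],"roll":0,"jaw":1},{"xyz":[-0.015,0.009,-0.18],"roll":0,"jaw":1},{"xyz":[-0.03,0.018,-0.191],"roll":0,"jaw":1}]' 60
python3 -m pendant '[{"xyz":[-0.018,0.011,0],"roll":0,"jaw":1},{"xyz":[-0.042,0.026,0],"roll":0,"jaw":1},{"xyz":[-0.07,0.043,0],"roll":0,"jaw":1},{"xyz":[-0.10,0.061,0],"roll":0,"jaw":1},{"xyz":[-0.13,0.08,0],"roll":0,"jaw":1},{"xyz":[-0.157,0.096,0],"roll":0,"jaw":1},{"xyz":[-0.177,0.108,0],"roll":0,"jaw":1},{"xyz":[-0.188,0.115,0],"roll":0,"jaw":1}]' 60
python3 - <<'E'
from h import *
im=tilt(save='w5'); to(670,48,219,88); im2,d,M,K=load('w5'); C=cloud(d,M,K)
P=C[(C[...,2]>145)&(C[...,2]<159)&(C[...,0]<640)&(C[...,0]>515)&(C[...,1]<115)&(C[...,1]>-5)]; print(len(P),P.min(0),P.max(0))
E
```

```text
time_s: 9.4
ee_pos: [560.9, 242.2, 219.7]
ee_rot: [179.9, -0.0, 88.0]
force: [0.1, 0.1, -1.2]
gripper_width: 11.6
time_s: 10.4
ee_pos: [668.8, 48.8, 217.0]
ee_rot: [-179.9, 0.0, 87.9]
force: [-0.3, 0.4, -1.6]
gripper_width: 11.6
-28 360 down: min/med/max -5.5 -3.4 10.1
-40 1248 down: min/med/max 3.0 25.0 27.3
-50 1505 down: min/med/max 2.7 13.7 27.2
-70 1617 down: min/med/max 2.1 24.6 27.3
-90 1656 down: min/med/max 2.6 24.9 27.5
-104 1938 down: min/med/max 2.5 22.0 25.1
shift mm [ 0.2  0.4 -1.8] roll -0.1 (mod360 -0.1 ) from [669.5  47.8 217.2] 87.9
1650 [524.30640264  -4.91761481 145.03236389] [612.37863067 103.90186967 158.99535927]
```

View pics/w5.png

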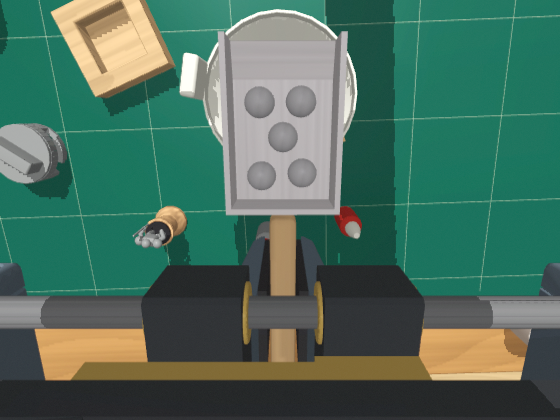

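All five balls are in the level pan (balls at 245–315, 85–185), over the funnel (rim top at row 12, tab at (193,75)). I'll loosen the grip in steps so the nose tips down slowly.

```bash
python3 -m pendant '[{"xyz":[0,0,-0.001],"roll":0,"jaw":1},{"xyz":[0,0,-0.002],"roll":0,"jaw":1},{"xyz":[0,0,-0.002],"roll":0,"jaw":1},{"xyz":[0,0,-0.002],"roll":0,"jaw":1},{"xyz":[0,0,-0.002],"roll":0,"jaw":1},{"xyz":[0,0,-0.002],"roll":0,"jaw":1},{"xyz":[0,0,-0.002],"roll":0,"jaw":1},{"xyz":[0,0,-0.002],"roll":0,"jaw":1}]' 16
python3 - <<'E'
from h import *
im=tilt(save='w6')
E
```

```text
time_s: 11.45
ee_pos: [668.6, 50.3, 220.1]
ee_rot: [180.0, 0.0, 88.0]
force: [-0.4, -0.7, -1.7]
gripper_width: 12.1
-28 368 down: min/med/max -5.3 -3.4 8.9
-40 1135 down: min/med/max 2.6 23.3 27.5
-50 1661 down: min/med/max 2.5 20.2 26.9
-70 1541 down: min/med/max 2.7 24.7 27.4
-90 1767 down: min/med/max 2.6 25.0 27.3
-104 1952 down: min/med/max 2.6 21.8 24.9
```

```bash
python3 -m pendant '[{"xyz":[0,0,0],"roll":0,"jaw":1},{"xyz":[0,0,0],"roll":0,"jaw":1},{"xyz":[0,0,0],"roll":0,"jaw":1},{"xyz":[0,0,0],"roll":0,"jaw":1},{"xyz":[0,0,0],"roll":0,"jaw":1},{"xyz":[0,0,0],"roll":0,"jaw":1},{"xyz":[0,0,0],"roll":0,"jaw":1},{"xyz":[0,0,0],"roll":0,"jaw":1}]' 9
python3 - <<'E'
from h import *
im=tilt(save='w7')
E
```

```text
time_s: 12.5
ee_pos: [668.6, 50.3, 220.1]
ee_rot: [180.0, 0.0, 88.0]
force: [0.7, 0.3, -1.1]
gripper_width: 11.7
-28 371 down: min/med/max -5.3 -3.5 9.0
-40 1141 down: min/med/max 2.6 23.3 27.1
-50 1658 down: min/med/max 2.9 21.3 26.8
-70 1548 down: min/med/max 2.9 24.8 27.5
-90 1763 down: min/med/max 2.6 25.0 27.1
-104 1945 down: min/med/max 1.3 21.9 24.7
```

```bash
python3 -m pendant '[{"xyz":[0,0,0],"roll":0,"jaw":1},{"xyz":[0,0,0],"roll":0,"jaw":1},{"xyz":[0,0,0],"roll":0,"jaw":1},{"xyz":[0,0,0],"roll":0,"jaw":1},{"xyz":[0,0,0],"roll":0,"jaw":1},{"xyz":[0,0,0],"roll":0,"jaw":1},{"xyz":[0,0,0],"roll":0,"jaw":1},{"xyz":[0,0,0],"roll":0,"jaw":1}]' 6
python3 - <<'E'
from h import *
im=tilt(save='w8')
E
```

```text
time_s: 13.55
ee_pos: [668.6, 50.4, 220.2]
ee_rot: [180.0, 0.0, 88.0]
force: [0.3, 0.3, -0.6]
gripper_width: 11.8
-28 1777 down: min/med/max 6.5 23.6 43.2
-40 1190 down: min/med/max 19.5 45.0 47.7
-50 1183 down: min/med/max 25.0 49.2 52.4
-70 1132 down: min/med/max 33.0 57.6 61.4
-90 947 down: min/med/max 41.3 62.3 64.4
```

```bash
python3 -m pendant '[{"xyz":[0,0,0],"roll":0,"jaw":1},{"xyz":[0,0,0],"roll":0,"jaw":1},{"xyz":[0,0,0],"roll":0,"jaw":1},{"xyz":[0,0,0],"roll":0,"jaw":1},{"xyz":[0,0,0],"roll":0,"jaw":1},{"xyz":[0,0,0],"roll":0,"jaw":1},{"xyz":[0,0,0],"roll":0,"jaw":1},{"xyz":[0,0,0],"roll":0,"jaw":1}]' 6
python3 - <<'E'
from h import *
im=tilt(save='w9')
a=load('w8')[0]
cv2.imwrite('pics/v9.png',np.hstack([cv2.resize(x[0:290,130:430],(400,387)) for x in (a,im)]))
E
```

```text
time_s: 14.6
ee_pos: [668.6, 50.4, 220.1]
ee_rot: [180.0, 0.0, 88.0]
force: [-0.4, 0.5, -0.2]
gripper_width: 11.6
-28 1770 down: min/med/max 5.6 23.4 43.4
-40 1187 down: min/med/max 19.2 45.0 48.2
-50 1191 down: min/med/max 24.3 49.2 52.2
-70 1131 down: min/med/max 32.8 57.6 60.3
-90 942 down: min/med/max 41.8 62.3 64.9
```

View pics/v9.png

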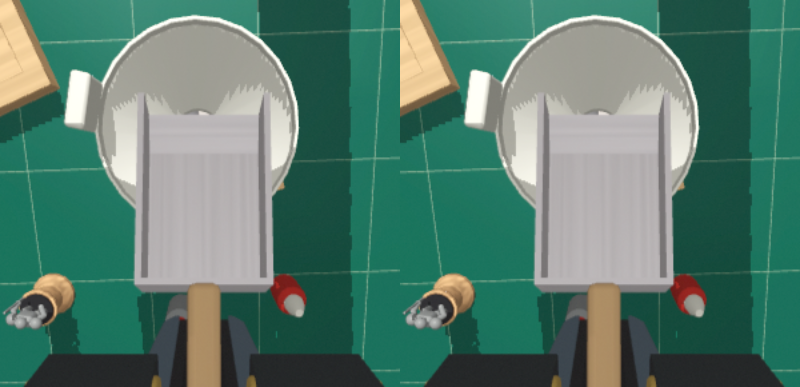

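The pan is empty and rests at about 23° nose-down; the funnel hasn't moved and no stray balls are in view. I'll carry the scoop back and lay it down, nose first.

```bash
python3 -m pendant '[{"xyz":[0.018,-0.012,-0.004],"roll":0,"jaw":1},{"xyz":[0.045,-0.031,-0.004],"roll":0,"jaw":1},{"xyz":[0.08,-0.056,-0.004],"roll":0,"jaw":1},{"xyz":[0.12,-0.084,-0.004],"roll":0,"jaw":1},{"xyz":[0.155,-0.108,-0.004],"roll":0,"jaw":1},{"xyz":[0.185,-0.129,0],"roll":0,"jaw":1},{"xyz":[0.207,-0.144,0.01],"roll":0,"jaw":1},{"xyz":[0.217,-0.152,0.025],"roll":0,"jaw":1}]' 40
python3 -m pendant '[{"xyz":[0,0,0.025],"roll":0,"jaw":1},{"xyz":[0,0,0.055],"roll":0,"jaw":1},{"xyz":[0,0,0.085],"roll":0,"jaw":1},{"xyz":[0,0,0.115],"roll":0,"jaw":1},{"xyz":[0,0,0.14],"roll":0,"jaw":1},{"xyz":[0,0,0.155],"roll":0,"jaw":1},{"xyz":[0,0,0.162],"roll":0,"jaw":1},{"xyz":[0,0,0.165],"roll":0,"jaw":1}]' 40
python3 - <<'E'
from h import *
im=tilt(save='w10'); to(524.5,273,16,88); print(env.state()['force'])
E
```

```text
time_s: 15.65
ee_pos: [523.1, 274.5, 195.5]
ee_rot: [179.9, -0.1, 88.1]
force: [0.8, 0.1, -1.3]
gripper_width: 11.5
time_s: 16.65
ee_pos: [524.7, 272.7, 30.3]
ee_rot: [180.0, -0.0, 88.0]
force: [0.9, -0.4, -0.5]
gripper_width: 11.9
-28 1765 down: min/med/max 6.0 23.7 43.0
-40 1197 down: min/med/max 20.2 44.9 48.5
-50 1188 down: min/med/max 24.2 49.1 52.2
-70 1134 down: min/med/max 32.8 57.4 60.9
-90 944 down: min/med/max 41.3 62.2 64.6
-104 1021 down: min/med/max 77.9 80.5 82.7
shift mm [ 0.3 -0.2 14.2] roll -0.0 (mod360 -0.0 ) from [524.7 272.7  30.2] 88.0
[-0.42833527  0.34489664 -1.30990774]
```

```bash
python3 -m pendant '[{"xyz":[0,0,0.012],"roll":0,"jaw":1},{"xyz":[0,0.005,0.022],"roll":0,"jaw":1},{"xyz":[0,0.01,0.03],"roll":0,"jaw":1},{"xyz":[0,0.014,0.037],"roll":0,"jaw":1},{"xyz":[0,0.017,0.044],"roll":0,"jaw":1},{"xyz":[0,0.018,0.049],"roll":0,"jaw":1},{"xyz":[0,0.0185,0.0525],"roll":0,"jaw":1},{"xyz":[0,0.0185,0.0535],"roll":0,"jaw":1}]' 5
python3 - <<'E'
from h import *
im=tilt(save='w11'); print(tool()[:3,3],env.state()['force'])
E
```

```text
time_s: 17.7
ee_pos: [543.7, 272.0, -22.9]
ee_rot: [179.9, -0.0, 88.0]
force: [0.8, -1.8, 4.2]
gripper_width: 12.2
-28 412 down: min/med/max -5.2 -3.4 28.4
-40 1394 down: min/med/max 1.9 24.4 28.5
-50 1457 down: min/med/max 1.8 24.2 28.2
-70 1574 down: min/med/max 0.4 23.6 28.9
-90 1794 down: min/med/max 0.4 23.0 27.8
-104 2034 down: min/med/max -0.1 19.4 27.5
[543.60651478 271.98467974 -22.95180121] [ 1.41141741 -1.16383219  1.1699745 ]
```

```bash
python3 -m pendant '[{"xyz":[0,0,0],"roll":0,"jaw":0.6},{"xyz":[0,0,0],"roll":0,"jaw":0.5},{"xyz":[0,0,-0.01],"roll":0,"jaw":0.5},{"xyz":[0,0,-0.05],"roll":0,"jaw":0.5},{"xyz":[0,0,-0.1],"roll":2,"jaw":0.5},{"xyz":[0,0,-0.15],"roll":5,"jaw":0.5},{"xyz":[-0.01,0.001,-0.2],"roll":8,"jaw":0.5},{"xyz":[-0.03,0.002,-0.225],"roll":11.7,"jaw":0.5}]' 40
python3 - <<'E'
from h import *
im,d,M,K=grab('wrist','w12'); C=cloud(d,M,K); 
m=(abs(C[...,0]-475)<60)&(abs(C[...,1]-275)<45)&(C[...,2]>20)&(C[...,2]<45); P=C[m]; 
for x in (440,460,480,505,560): 
    q=C[(abs(C[...,0]-x)<3)&(abs(C[...,1]-275)<45)]; print(x,len(q),np.percentile(q[:,2],[2,50,99]).round(1))
im,d,M,K=load('w5'); C=cloud(d,M,K)
P=C[(C[...,2]>168)&(C[...,2]<190)&(abs(C[...,0]-566)<40)&(abs(C[...,1]+6)<25)];print(len(P),P.min(0),P.max(0)); 
Q=P[P[:,2]>177]; print(len(Q),Q.mean(0),cv2.minAreaRect(Q[:,:2].astype(np.float32)))
P=C[(C[...,2]>149)&(C[...,2]<160)&(C[...,0]<615)&(C[...,0]>515)&(C[...,1]<115)&(C[...,1]>5)]
print(cv2.fitEllipse(P[P[:,2]>152][:,:2].astype(np.float32)))
to(565.8,-7.4,180,76.3)
E
```

```text
time_s: 18.75
ee_pos: [544.7, 242.5, 205.7]
ee_rot: [179.7, -0.2, 76.2]
force: [-0.1, -0.0, -0.8]
gripper_width: 45.9
440 503 [-0.6  5.4 24.7]
460 474 [-0.6  2.6 24.8]
480 457 [-0.7  2.5 24.8]
505 467 [ -0.7   2.6 332.5]
560 956 [ -0.6 288.1 324.7]
869 [553.62517394 -13.94185168 168.0409283 ] [5.79640300e+02 2.97629814e-01 1.84962592e+02]
739 [566.43705255  -6.55699554 182.12028763] ((566.356201171875, -7.185830116271973), (10.369211196899414, 25.83988380432129), 77.08145141601562)
((579.1476440429688, 49.16319274902344), (107.56336212158203, 107.6335678100586), 179.1634063720703)
shift mm [-235.6   78.8   28.1] roll -0.2 (mod360 -0.2 ) from [545.9 240.2 208.3] 76.1
```

```bash
python3 -m pendant '[{"xyz":[-0.03,0.01,0],"roll":0,"jaw":0.5},{"xyz":[-0.08,0.027,0],"roll":0,"jaw":0.5},{"xyz":[-0.135,0.045,0],"roll":0,"jaw":0.5},{"xyz":[-0.19,0.063,0.01],"roll":-0.5,"jaw":0.5},{"xyz":[-0.225,0.075,0.02],"roll":-0.8,"jaw":0.5},{"xyz":[-0.2356,0.079,0.028],"roll":-0.8,"jaw":0.5},{"xyz":[-0.2356,0.079,0.028],"roll":-0.8,"jaw":0.5},{"xyz":[-0.2356,0.079,0.028],"roll":-0.8,"jaw":0.5}]' 40
python3 - <<'E'
from h import *
to(566.4,-7,123,77)
E
```

```text
time_s: 19.8
ee_pos: [564.8, -4.3, 173.9]
ee_rot: [180.0, -0.0, 77.2]
force: [-0.6, -0.1, 0.3]
gripper_width: 45.8
shift mm [-2.3  2.2 50.9] roll 0.2 (mod360 0.2 ) from [564.8  -4.3 173.9] 77.2
```

```bash
python3 -m pendant '[{"xyz":[-0.002,0.002,0.01],"roll":0,"jaw":0.5},{"xyz":[-0.0023,0.0022,0.025],"roll":0,"jaw":0.5},{"xyz":[-0.0023,0.0022,0.04],"roll":0,"jaw":0.6},{"xyz":[-0.0023,0.0022,0.051],"roll":0,"jaw":0.7},{"xyz":[-0.0023,0.0022,0.051],"roll":0,"jaw":0.8},{"xyz":[-0.0023,0.0022,0.051],"roll":0,"jaw":1},{"xyz":[-0.0023,0.0022,0.051],"roll":0,"jaw":1},{"xyz":[-0.0023,0.0022,0.051],"roll":0,"jaw":1}]' 30
python3 -m pendant '[{"xyz":[0,0,0],"roll":0,"jaw":1},{"xyz":[0,0,-0.003],"roll":0,"jaw":1},{"xyz":[0,0,-0.008],"roll":0,"jaw":1},{"xyz":[0,0,-0.016],"roll":0,"jaw":1},{"xyz":[0,0,-0.026],"roll":0,"jaw":1},{"xyz":[0,0,-0.038],"roll":0,"jaw":1},{"xyz":[0,0,-0.05],"roll":0,"jaw":1},{"xyz":[0,0,-0.06],"roll":0,"jaw":1}]' 40
python3 - <<'E'
from h import *
im,d,M,K=grab('wrist','w13'); im2,d2,M2,K2=grab('top','t13'); s=env.state(); print(s['ee_pos'],s['force'],s['torque'],s['gripper_width'])
T=tool(); C=cloud(d2,M2,K2)
P=C[(C[...,2]>190)&(C[...,2]<235)&(abs(C[...,0]-579)<80)&(abs(C[...,1]-60)<60)]; 
if len(P): print(P.min(0),P.max(0))
a=cv2.resize(im[0:330,110:560],(480,352)); b=cv2.resize(im2[130:250,220:310],(264,352),interpolation=cv2.INTER_CUBIC)
cv2.imwrite('pics/v13.png',np.hstack([a,b]))
E
```

```text
time_s: 20.8
ee_pos: [567.0, -8.3, 123.3]
ee_rot: [179.9, -0.0, 77.1]
force: [0.4, 0.6, 1.4]
gripper_width: 9.9
time_s: 21.8
ee_pos: [566.4, -8.5, 183.8]
ee_rot: [180.0, 0.0, 77.1]
force: [-0.1, 0.2, -0.9]
gripper_width: 9.9
[567.07187004  -8.53818169 184.19255592] [-0.03580708 -0.29665223 -0.35206114] [ 0.02905481 -0.13971809  0.03291883] 9.839313145648982
[5.41608725e+02 1.63230463e-01 1.90023276e+02] [632.84895094 102.94772065 231.59660155]
```

View pics/v13.png

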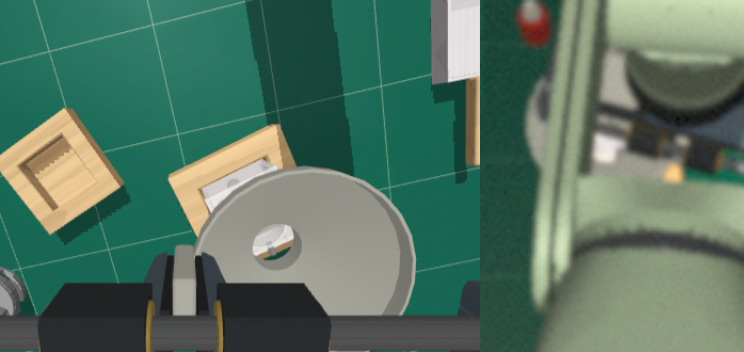

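The funnel is held by its tab, upright and clear of the jar: the spout hole is at (272,243), with the neck visible through it. Now I'll measure the glass.

Run:
```python
from h import *
for n in('top0','scene0'):
    im,d,M,K=load(n); C=cloud(d,M,K)
    P=C[(C[...,2]>68)&(C[...,2]<82)&(abs(C[...,0]-433)<60)&(abs(C[...,1]+278)<60)]
    print(n,len(P),P.min(0).round(1),P.max(0).round(1),cv2.fitEllipse(P[:,:2].astype(np.float32)))
    P=C[(C[...,2]>18)&(C[...,2]<62)&(abs(C[...,0]-622)<60)&(abs(C[...,1]+233)<60)]
    Q=P[P[:,2]>46]; print('cap',P.min(0).round(1),P.max(0).round(1),len(Q),Q.mean(0).round(1),cv2.minAreaRect(Q[:,:2].astype(np.float32)))
to(433-13,-278-56.5,184,77)
```

```text
top0 156 [ 397.4 -313.4   68.1] [ 467.7 -242.5   80.9] ((432.0338439941406, -277.2023010253906), (68.2698974609375, 68.63548278808594), 10.611954689025879)
cap [ 589.4 -265.5   18.3] [ 653.8 -201.2   58.7] 129 [ 621.1 -233.2   52.3] ((621.58251953125, -233.0270538330078), (49.490909576416016, 15.969964981079102), 54.206947326660156)
scene0 223 [ 395.7 -311.7   68. ] [ 467.9 -240.4   79.2] ((432.5559997558594, -275.39019775390625), (68.10125732421875, 68.49803924560547), 29.51938247680664)
cap [ 589.9 -264.    18.1] [ 653.7 -199.    58.8] 152 [ 622.8 -230.7   53.2] ((621.6209716796875, -232.36410522460938), (51.6373176574707, 13.839529991149902), 52.78251266479492)
shift mm [-3.506e+02 -7.050e+01 -1.000e-01] roll 0.1 (mod360 0.1 ) from [567.1  -8.5 184.2] 77.1
```

```bash
python3 -m pendant '[{"xyz":[-0.02,-0.004,0],"roll":0,"jaw":1},{"xyz":[-0.06,-0.012,0],"roll":0,"jaw":1},{"xyz":[-0.115,-0.023,0],"roll":0,"jaw":1},{"xyz":[-0.175,-0.036,0],"roll":0,"jaw":1},{"xyz":[-0.235,-0.048,0],"roll":0,"jaw":1},{"xyz":[-0.29,-0.059,0],"roll":0,"jaw":1},{"xyz":[-0.33,-0.067,0],"roll":0,"jaw":1},{"xyz":[-0.349,-0.071,0],"roll":0,"jaw":1}]' 40
python3 -m pendant '[{"xyz":[0,0,0],"roll":0,"jaw":1},{"xyz":[0,0,0.01],"roll":0,"jaw":1},{"xyz":[0,0,0.02],"roll":0,"jaw":1},{"xyz":[0,0,0.03],"roll":0,"jaw":1},{"xyz":[0,0,0.03],"roll":0,"jaw":1},{"xyz":[0,0,0.03],"roll":0,"jaw":1},{"xyz":[0,0,0.03],"roll":0,"jaw":1},{"xyz":[0,0,0.03],"roll":0,"jaw":1}]' 40
python3 - <<'E'
from h import *
to(419.3,-333,84,77)
im,d,M,K=grab('wrist','w14'); C=cloud(d,M,K)
P=C[(C[...,2]>60)&(C[...,2]<82)&(abs(C[...,0]-433)<50)&(abs(C[...,1]+277)<50)]; print(len(P)); 
if len(P): print(P.min(0),P.max(0))
P=C[(C[...,2]>170)&(C[...,2]<192)&(abs(C[...,0]-440)<70)&(C[...,1]>-325)]; print(len(P),P.min(0),P.max(0))
E
```

```text
time_s: 22.9
ee_pos: [416.7, -334.8, 182.1]
ee_rot: [-179.9, -0.0, 76.9]
force: [-0.3, 0.2, -0.9]
gripper_width: 9.5
time_s: 23.9
ee_pos: [419.2, -332.9, 153.0]
ee_rot: [180.0, 0.0, 77.1]
force: [0.4, 0.9, 0.4]
gripper_width: 10.0
shift mm [-0.   0.1 69. ] roll 0.1 (mod360 0.1 ) from [ 419.2 -332.9  153. ] 77.1
406
[ 396.4092801  -310.48141343   60.00531091] [ 464.85879252 -249.9495242    76.56951524]
4859 [ 375.97147703 -324.96741673  170.00245112] [ 485.53016679 -220.79582833  191.95880612]
```

```bash
python3 -m pendant '[{"xyz":[0.001,0.001,0.01],"roll":0,"jaw":1},{"xyz":[0.001,0.001,0.022],"roll":0,"jaw":1},{"xyz":[0.001,0.001,0.034],"roll":0,"jaw":1},{"xyz":[0.001,0.001,0.046],"roll":0,"jaw":1},{"xyz":[0.001,0.001,0.056],"roll":0,"jaw":1},{"xyz":[0.001,0.001,0.064],"roll":0,"jaw":1},{"xyz":[0.001,0.001,0.068],"roll":0,"jaw":1},{"xyz":[0.001,0.001,0.07],"roll":0,"jaw":1}]' 40
python3 - <<'E'
from h import *
s=env.state();print(s['ee_pos'],s['force'],s['torque'])
E
```

```text
time_s: 24.95
ee_pos: [420.7, -332.5, 83.0]
ee_rot: [179.9, 0.0, 77.1]
force: [-1.2, -0.6, 1.1]
gripper_width: 9.5
[ 420.6967841  -332.5274047    82.99122542] [-1.18450901 -0.59721648  1.14399091] [-0.00249516 -0.18441101 -0.00515831]
```

```bash
python3 -m pendant '[{"xyz":[0,0,0.001],"roll":0,"jaw":1},{"xyz":[0,0,0.0025],"roll":0,"jaw":1},{"xyz":[0,0,0.0025],"roll":0,"jaw":0.85},{"xyz":[0,0,0.0025],"roll":0,"jaw":0.75},{"xyz":[0,0,0.0025],"roll":0,"jaw":0.7},{"xyz":[0,0,-0.01],"roll":0,"jaw":0.65},{"xyz":[0,0,-0.05],"roll":0,"jaw":0.6},{"xyz":[0,0,-0.1],"roll":0,"jaw":0.5}]' 40
python3 - <<'E'
from h import *
im,d,M,K=grab('wrist','w15'); C=cloud(d,M,K)
P=C[(C[...,2]>105)&(C[...,2]<119)&(abs(C[...,0]-433)<75)&(abs(C[...,1]+277)<75)]; print(len(P),P.min(0),P.max(0),cv2.fitEllipse(P[P[:,2]>109][:,:2].astype(np.float32)))
im2,d,M,K=grab('top','t15'); C=cloud(d,M,K)
P=C[(C[...,2]>120)&(C[...,2]<145)&(abs(C[...,0]-420)<40)&(abs(C[...,1]+333)<40)]; print('tab',len(P),P.max(0) if len(P) else '')
im3,d,M,K=grab('scene','s15'); C=cloud(d,M,K); 
# jar neck and inside
P=C[(C[...,2]>95)&(C[...,2]<108)&(abs(C[...,0]-579)<40)&(abs(C[...,1]-49)<40)]; print('rim',len(P),P.min(0),P.max(0),cv2.fitEllipse(P[:,:2].astype(np.float32)))
a=cv2.resize(im3[170:300,230:340],(508,600),interpolation=cv2.INTER_CUBIC)[:, :]; b=cv2.resize(im[0:330,100:430],(290,290)); c=cv2.resize(im3[90:220,120:250],(290,310),interpolation=cv2.INTER_CUBIC)
cv2.imwrite('pics/v15.png',np.hstack([a,np.vstack([b,c])]))
to(621.5,-232.8,150,143.5)
E
```

```text
time_s: 25.95
ee_pos: [419.7, -331.5, 183.7]
ee_rot: [-179.9, -0.1, 77.1]
force: [0.2, -1.4, -0.6]
gripper_width: 43.4
1438 [ 377.24766176 -337.11160915  105.00528044] [ 486.21930216 -223.98288437  118.91712541] ((431.5864562988281, -279.5832824707031), (106.92041778564453, 108.82056427001953), 157.72030639648438)
tab 8 [ 413.09042766 -326.80733938  138.84983669]
rim 155 [549.06597974  30.71692874  95.07741807] [609.91111882  72.99342451 106.22997129] ((579.8472290039062, 52.06362533569336), (38.42913818359375, 45.75069046020508), 100.41600799560547)
shift mm [142.6 172.   36.9] roll -66.4 (mod360 -66.4 ) from [ 421.8 -333.2  186.3] 77.1
```

View pics/v15.png

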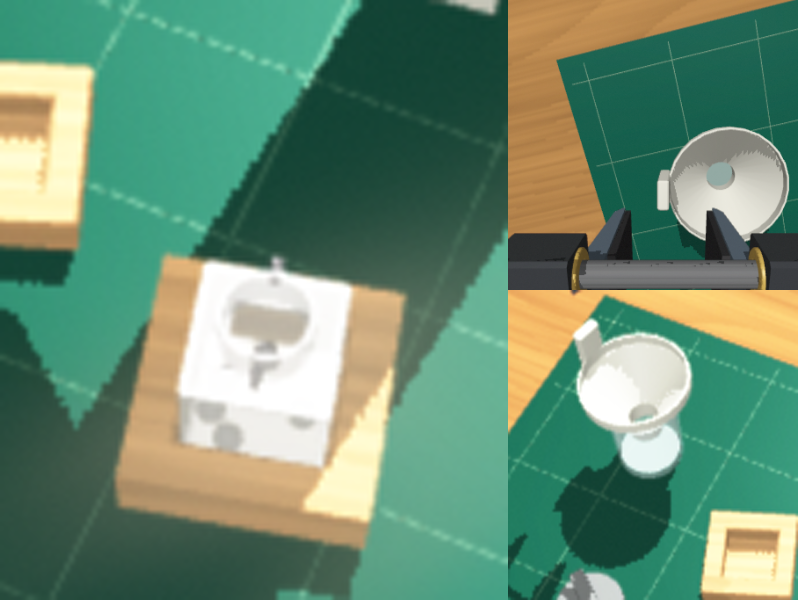

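The funnel stands spout-down in the glass (its rim is centred within about 4 mm), and the balls show through the jar wall (grey spots around (210,410), (228,437)). The pins lie at about (277,262) and (260,378), roughly along world x. Cap next.

```bash
python3 -m pendant '[{"xyz":[0.0,0.0,-0.01],"roll":10,"jaw":0.3},{"xyz":[0.02,0.025,-0.01],"roll":20,"jaw":0.3},{"xyz":[0.045,0.055,-0.01],"roll":30,"jaw":0.3},{"xyz":[0.07,0.085,-0.01],"roll":40,"jaw":0.3},{"xyz":[0.095,0.115,0],"roll":50,"jaw":0.3},{"xyz":[0.12,0.145,0.015],"roll":60,"jaw":0.3},{"xyz":[0.135,0.163,0.03],"roll":70,"jaw":0.3},{"xyz":[0.1426,0.172,0.04],"roll":80,"jaw":0.3}]' 40
python3 -m pendant '[{"xyz":[0,0,0.015],"roll":10,"jaw":0.5},{"xyz":[0,0,0.03],"roll":20,"jaw":0.5},{"xyz":[0,0,0.04],"roll":30,"jaw":0.5},{"xyz":[0,0,0.05],"roll":33.6,"jaw":0.5},{"xyz":[0,0,0.05],"roll":33.6,"jaw":0.5},{"xyz":[0,0,0.05],"roll":33.6,"jaw":0.5},{"xyz":[0,0,0.05],"roll":33.6,"jaw":0.5},{"xyz":[0,0,0.05],"roll":33.6,"jaw":0.5}]' 40
python3 - <<'E'
from h import *
im,d,M,K=grab('wrist','w16'); C=cloud(d,M,K)
P=C[(C[...,2]>18)&(C[...,2]<62)&(abs(C[...,0]-622)<60)&(abs(C[...,1]+233)<60)]
Q=P[P[:,2]>47]; print('cap',P.min(0).round(1),P.max(0).round(1),len(Q),Q.mean(0).round(1),cv2.minAreaRect(Q[:,:2].astype(np.float32)))
print(env.state()['qpos'].round(1)); to(621.5,-232.8,-8,-36.5)
im,d,M,K=load('s15')
for z in (93,):
    a=atz(290,226,z,M,K);b=atz(286,252.7,z,M,K);print(a,b,np.linalg.norm(a-b),np.degrees(np.arctan2(*(b-a)[[1,0]])),(a+b)/2)
E
```

```text
time_s: 27.1
ee_pos: [619.8, -230.1, 140.1]
ee_rot: [-179.9, 0.2, -3.2]
force: [0.0, -0.7, 0.1]
gripper_width: 64.0
time_s: 28.1
ee_pos: [619.9, -231.6, 93.1]
ee_rot: [-180.0, -0.0, -36.5]
force: [0.2, -0.4, 0.5]
gripper_width: 45.5
cap [ 590.8 -266.3   18.7] [ 654.5 -202.9   55. ] 1281 [ 623.4 -233.7   52.9] ((622.8424682617188, -234.80429077148438), (49.696441650390625, 13.66342830657959), 53.32084655761719)
[-21.5  29.5  84.7  -0.   65.7  15. ]
shift mm [2.00e+00 1.00e-01 1.01e+02] roll -0.0 (mod360 -0.0 ) from [ 619.9 -231.5   93. ] -36.5
[547.66666692  44.58481928  93.        ] [604.74167984  60.27693875  93.        ] 59.1929025523103 15.372976211900967 [576.20417338  52.43087901  93.        ]
```

```bash
python3 - <<'E'
from h import *
to(622.6,-234.4,4,-36.7)
E
python3 -m pendant '[{"xyz":[0.003,0.0005,0.02],"roll":0.2,"jaw":0.5},{"xyz":[0.0039,0.0007,0.045],"roll":0.2,"jaw":0.5},{"xyz":[0.0039,0.0007,0.068],"roll":0.2,"jaw":0.6},{"xyz":[0.0039,0.0007,0.082],"roll":0.2,"jaw":0.7},{"xyz":[0.0039,0.0007,0.089],"roll":0.2,"jaw":0.75},{"xyz":[0.0039,0.0007,0.089],"roll":0.2,"jaw":0.85},{"xyz":[0.0039,0.0007,0.089],"roll":0.2,"jaw":1},{"xyz":[0.0039,0.0007,0.089],"roll":0.2,"jaw":1}]' 60
```

```text
shift mm [ 3.8  0.7 89. ] roll 0.2 (mod360 0.2 ) from [ 619.9 -231.5   93. ] -36.5
time_s: 29.15
ee_pos: [622.9, -234.5, 4.3]
ee_rot: [-180.0, -0.1, -36.7]
force: [-0.7, 0.4, -1.0]
gripper_width: 13.9
```

```bash
python3 -m pendant '[{"xyz":[0,0,-0.004],"roll":0,"jaw":1},{"xyz":[0,0,-0.015],"roll":0,"jaw":1},{"xyz":[0,0,-0.035],"roll":-10,"jaw":1},{"xyz":[0,0,-0.06],"roll":-20,"jaw":1},{"xyz":[0,0,-0.085],"roll":-30,"jaw":1},{"xyz":[0,0,-0.11],"roll":-40,"jaw":1},{"xyz":[0,0,-0.13],"roll":-50,"jaw":1},{"xyz":[0,0,-0.138],"roll":-60,"jaw":1}]' 60
python3 -m pendant '[{"xyz":[0.015,-0.022,0],"roll":-10,"jaw":1},{"xyz":[0.038,-0.058,0],"roll":-20,"jaw":1},{"xyz":[0.065,-0.1,0],"roll":-30,"jaw":1},{"xyz":[0.092,-0.142,0],"roll":-40,"jaw":1},{"xyz":[0.12,-0.184,0],"roll":-50,"jaw":1},{"xyz":[0.145,-0.222,0],"roll":-60,"jaw":1},{"xyz":[0.163,-0.25,0],"roll":-71,"jaw":1},{"xyz":[0.1716,-0.264,0],"roll":-81.7,"jaw":1}]' 60
python3 - <<'E'
from h import *
im,d,M,K=grab('wrist','w17'); C=cloud(d,M,K); print(tool()[:3,3],env.state()['ee_rot'],env.state()['gripper_width'])
P=C[(C[...,2]>98)&(C[...,2]<106)&(abs(C[...,0]-579)<30)&(abs(C[...,1]-50)<30)]; print('rim',len(P),P.mean(0),P.min(0),P.max(0),cv2.fitEllipse(P[:,:2].astype(np.float32)))
P=C[(C[...,2]>84)&(C[...,2]<97)&(np.hypot(C[...,0]-579,C[...,1]-50)<36)]; r=np.hypot(P[:,0]-579,P[:,1]-50); P=P[r>23]; print(len(P)); 
for s in(1,-1):
    Q=P[(P[:,0]-579)*s>0]; print(len(Q),Q.mean(0) if len(Q) else '')
P=C[(C[...,2]>75)&(C[...,2]<81)&(abs(C[...,0]-579)<55)&(abs(C[...,1]-50)<55)]; print('shoulder',len(P),cv2.minAreaRect(P[:,:2].astype(np.float32)))
cv2.imwrite('pics/v17.png',cv2.resize(im[0:260,150:410],(600,600),interpolation=cv2.INTER_CUBIC))
E
```

```text
time_s: 30.15
ee_pos: [623.3, -234.7, 144.5]
ee_rot: [179.8, -0.2, 23.6]
force: [0.4, -0.2, -0.7]
gripper_width: 13.4
time_s: 31.15
ee_pos: [676.0, 78.2, 142.6]
ee_rot: [179.9, -0.0, 105.2]
force: [-0.9, 0.3, -0.9]
gripper_width: 13.8
[676.28765866  79.76801087 142.48939605] [ 1.79886250e+02 -7.90197739e-02  1.05490691e+02] 13.690682721638893
rim 888 [577.57406672  48.57679927 101.7618049 ] [558.10655471  27.68184404  98.01464016] [600.40637602  70.18233814 104.19569152] ((579.3832397460938, 49.05577850341797), (39.868316650390625, 39.89710235595703), 15.685162544250488)
200
89 [605.7399144   55.22947108  94.9978047 ]
111 [552.91444806  42.92746437  94.98134076]
shoulder 5217 ((579.0748901367188, 48.98102569580078), (64.21791076660156, 64.16753387451172), 13.208393096923828)
```

View pics/v17.png

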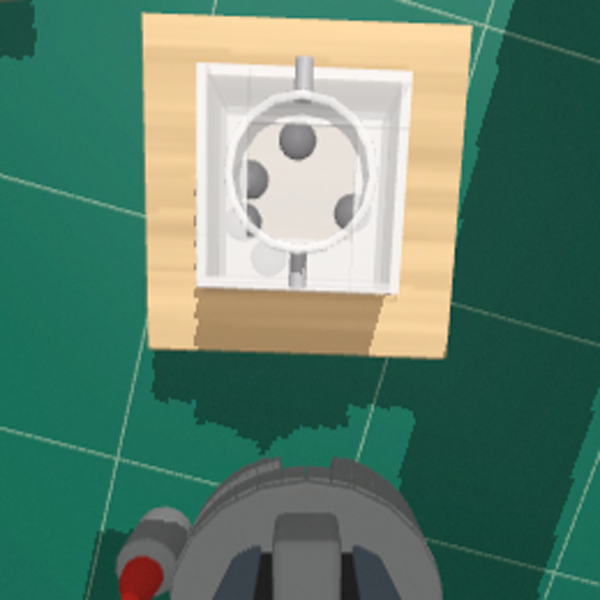

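All five balls are inside the jar ((297,140), (252,180), (250,218), (348,212), (268,258)). The pins at (303,75) and (298,270) give a jar x axis of about 13.2°. I'll check where the cap sits in the tool frame using the same camera.

Run:
```python
from h import *
im,d,M,K=load('w17'); C=cloud(d,M,K); H=np.array(env.camera_params('wrist')['hand_eye']); Ti=H@np.linalg.inv(M)
L=C@Ti[:3,:3].T+Ti[:3,3]
m=(abs(L[...,0])<45)&(L[...,1]<10)&(L[...,1]>-45)&(L[...,2]>-45)&(L[...,2]<15); P=L[m]
top=P[(P[:,2]>-33.5)&(P[:,2]<-25)]; print('top z hist',np.percentile(P[:,2],[1,10,50,90]).round(1))
for z in range(-52,12,4):
    Q=L[(abs(L[...,0])<45)&(L[...,1]<30)&(L[...,1]>-45)&(L[...,2]>=z)&(L[...,2]<z+4)]
    if len(Q): print(z,len(Q),'x',Q[:,0].min().round(1),Q[:,0].max().round(1),'y',Q[:,1].min().round(1),Q[:,1].max().round(1))
to(579.2,49,142.4,103.2)
```

```text
top z hist [-43.9 -34.  -29.1 -15.7]
-52 1860 x -17.2 15.5 y -23.9 7.3
-48 280 x -16.9 15.4 y -24.0 6.9
-44 186 x -16.5 15.0 y -24.1 -14.9
-40 155 x -16.2 14.3 y -24.0 -14.7
-36 121 x -14.1 12.5 y -24.1 -14.9
-32 2840 x -32.4 30.3 y -30.9 0.3
-28 314 x -32.6 31.0 y -31.0 0.5
-24 168 x -28.5 31.0 y -30.9 -3.5
-20 154 x -30.2 26.3 y -30.9 -11.5
-16 89 x -27.9 25.9 y -30.7 -15.9
-12 49 x 5.6 25.6 y -30.2 -16.5
-8 170 x -29.9 28.0 y -30.0 -12.3
-4 98 x -31.6 26.5 y -30.1 -8.9
0 51 x -31.5 26.1 y -28.9 -10.2
4 1 x 22.4 22.4 y -20.3 -20.3
shift mm [-3.700e+00 -1.018e+02 -1.000e-01] roll 2.3 (mod360 2.3 ) from [676.3  79.8 142.5] 105.5
```

```bash
python3 -m pendant '[{"xyz":[0,-0.015,0],"roll":0.8,"jaw":1},{"xyz":[-0.001,-0.04,0],"roll":1.5,"jaw":1},{"xyz":[-0.002,-0.065,0],"roll":2.3,"jaw":1},{"xyz":[-0.003,-0.088,0],"roll":2.3,"jaw":1},{"xyz":[-0.003,-0.1028,0.01],"roll":2.3,"jaw":1},{"xyz":[-0.003,-0.1028,0.02],"roll":2.3,"jaw":1},{"xyz":[-0.003,-0.1028,0.024],"roll":2.3,"jaw":1},{"xyz":[-0.003,-0.1028,0.024],"roll":2.3,"jaw":1}]' 60
python3 - <<'E'
from h import *
T=tool()[:3,:3]; p=np.array([579.2,49,0])+T@np.array([0.7,-1,0]); to(p[0],p[1],92.3,103.2)
print(env.state()['qpos'].round(1))
E
```

```text
time_s: 32.2
ee_pos: [577.7, 46.9, 117.3]
ee_rot: [-180.0, 0.0, 102.4]
force: [-0.2, 0.1, -0.5]
gripper_width: 13.6
shift mm [ 2.5  0.9 25. ] roll -0.8 (mod360 -0.8 ) from [577.7  46.9 117.3] 102.4
[  3.5  21.4  94.7  -0.   63.9 -98.9]
```

```bash
python3 -m pendant '[{"xyz":[0.0025,0.0009,0],"roll":-0.8,"jaw":1},{"xyz":[0.0025,0.0009,0.003],"roll":-0.8,"jaw":1},{"xyz":[0.0025,0.0009,0.007],"roll":-0.8,"jaw":1},{"xyz":[0.0025,0.0009,0.012],"roll":-0.8,"jaw":1},{"xyz":[0.0025,0.0009,0.017],"roll":-0.8,"jaw":1},{"xyz":[0.0025,0.0009,0.021],"roll":-0.8,"jaw":1},{"xyz":[0.0025,0.0009,0.0235],"roll":-0.8,"jaw":1},{"xyz":[0.0025,0.0009,0.0235],"roll":-0.8,"jaw":1}]' 60
python3 - <<'E'
from h import *
s=env.state(); print(s['ee_pos'],s['ee_rot'],s['force'],s['torque'],s['gripper_width'])
E
```

```text
time_s: 33.2
ee_pos: [577.4, 49.5, 93.9]
ee_rot: [-180.0, -0.0, 103.3]
force: [0.5, 0.1, -0.4]
gripper_width: 13.5
[577.39162926  49.48317186  93.94153588] [-1.79981558e+02 -1.15197623e-04  1.03263189e+02] [ 0.53588315  0.05341383 -0.35826297] [ 0.08764807 -0.12268791 -0.00831785] 13.452202846936641
```

```bash
python3 -m pendant '[{"xyz":[0,0,0.002],"roll":0,"jaw":1},{"xyz":[0,0,0.004],"roll":0,"jaw":1},{"xyz":[0,0,0.006],"roll":0,"jaw":1},{"xyz":[0,0,0.008],"roll":0,"jaw":1},{"xyz":[0,0,0.0095],"roll":0,"jaw":1},{"xyz":[0,0,0.01],"roll":0,"jaw":1},{"xyz":[0,0,0.01],"roll":0,"jaw":1},{"xyz":[0,0,0.01],"roll":0,"jaw":1}]' 60
python3 - <<'E'
from h import *
s=env.state(); print(s['ee_pos'],s['ee_rot'],s['force'],s['torque'],s['gripper_width'])
E
```

```text
time_s: 34.2
ee_pos: [577.8, 49.4, 85.6]
ee_rot: [179.9, 0.0, 103.3]
force: [-1.6, -1.1, 8.5]
gripper_width: 13.5
[577.82705258  49.4245188   85.55601129] [1.79916900e+02 2.35356251e-02 1.03263092e+02] [-1.55272834 -1.11209529  8.50161986] [ 0.11709264  0.41133644 -0.02386142] 13.512656813555116
```

```bash
python3 -m pendant '[{"xyz":[0,0,0.001],"roll":0,"jaw":1},{"xyz":[0,0,0.002],"roll":0,"jaw":1},{"xyz":[0,0,0.0023],"roll":0,"jaw":1},{"xyz":[0,0,0.0023],"roll":0,"jaw":1},{"xyz":[0,0,0.0023],"roll":0,"jaw":1},{"xyz":[0,0,0.0023],"roll":0,"jaw":1},{"xyz":[0,0,0.0023],"roll":0,"jaw":1},{"xyz":[0,0,0.0023],"roll":0,"jaw":1}]' 60
python3 - <<'E'
from h import *
F=[]
for i in range(4):
    s=env.state(); F.append(s['force'][2]); grab('wrist')
print(s['ee_pos'],s['ee_rot'],F,s['torque'],s['gripper_width'])
E
```

```text
time_s: 35.2
ee_pos: [577.8, 49.5, 83.6]
ee_rot: [179.9, 0.0, 103.3]
force: [-2.2, -0.4, 10.2]
gripper_width: 13.8
[577.83164073  49.44425701  83.60203524] [1.79907139e+02 2.48426097e-02 1.03263066e+02] [np.float64(10.176245363438246), np.float64(10.379789299481889), np.float64(10.157179445576986), np.float64(9.863163651916352)] [0.10200136 0.48430882 0.00480857] 13.264966217391136
```

```bash
python3 -m pendant '[{"xyz":[0,0,0.0002],"roll":8,"jaw":1},{"xyz":[0,0,0.0002],"roll":18,"jaw":1},{"xyz":[0,0,0.0002],"roll":28,"jaw":1},{"xyz":[0,0,0.0002],"roll":38,"jaw":1},{"xyz":[0,0,0.0002],"roll":48,"jaw":1},{"xyz":[0,0,0.0002],"roll":58,"jaw":1},{"xyz":[0,0,0.0002],"roll":68,"jaw":1},{"xyz":[0,0,0.0002],"roll":76,"jaw":1}]' 60
python3 - <<'E'
from h import *
s=env.state(); print(s['ee_pos'],s['ee_rot'],s['force'],s['torque'],s['gripper_width'])
E
```

```text
time_s: 36.4
ee_pos: [579.8, 49.7, 84.0]
ee_rot: [179.9, -0.3, 27.0]
force: [-0.2, 0.2, 10.5]
gripper_width: 13.3
[579.83080496  49.69045544  83.95595217] [179.85889804  -0.31417828  27.01134977] [-0.15165225  0.16824293 10.49530401] [ 0.05321123 -0.11940595  0.08048383] 13.263535105827003
```

```bash
python3 -m pendant '[{"xyz":[0,0,0],"roll":2,"jaw":1},{"xyz":[0,0,0],"roll":4,"jaw":1},{"xyz":[0,0,0],"roll":6,"jaw":1},{"xyz":[0,0,0],"roll":7,"jaw":1},{"xyz":[0,0,0],"roll":8,"jaw":1},{"xyz":[0,0,0],"roll":8,"jaw":1},{"xyz":[0,0,0],"roll":8,"jaw":1},{"xyz":[0,0,0],"roll":8,"jaw":1}]' 60
python3 - <<'E'
from h import *
s=env.state(); print(s['ee_pos'],s['ee_rot'],s['force'],s['torque'],s['gripper_width'])
im,d,M,K=grab('wrist','w18'); C=cloud(d,M,K)
P=C[(C[...,2]>75)&(C[...,2]<81)&(abs(C[...,0]-579)<55)&(abs(C[...,1]-50)<55)]
if len(P)>50: print('shoulder',len(P),cv2.minAreaRect(P[:,:2].astype(np.float32)))
P=C[(C[...,2]>31)&(C[...,2]<37)&(abs(C[...,0]-579)<95)&(abs(C[...,1]-50)<95)]; print('block',len(P),cv2.minAreaRect(P[:,:2].astype(np.float32)))
im,d,M,K=load('w17'); C=cloud(d,M,K)
P=C[(C[...,2]>31)&(C[...,2]<37)&(abs(C[...,0]-579)<95)&(abs(C[...,1]-50)<95)]; print('block before',len(P),cv2.minAreaRect(P[:,:2].astype(np.float32)))
E
```

```text
time_s: 37.4
ee_pos: [579.8, 49.7, 84.0]
ee_rot: [179.9, -0.3, 19.3]
force: [0.5, 0.4, 9.4]
gripper_width: 13.6
[579.8428766   49.65731776  83.95384452] [179.90174805  -0.3316662   19.27921623] [0.54984304 0.42716962 9.44343015] [ 0.05252147 -0.10821438  0.04031886] 13.624707654671365
shoulder 1699 ((575.4422607421875, 66.12110900878906), (64.20199584960938, 30.4904727935791), 13.865139961242676)
block 8958 ((577.5132446289062, 56.96668243408203), (112.44358825683594, 96.66609954833984), 13.488677978515625)
block before 10707 ((578.989501953125, 49.06474304199219), (112.45484924316406, 112.324462890625), 13.325630187988281)
```

The jar hasn't turned with the cap, and the cap is 84° round, within its 73–86.5° window. I'll ease off into the notches.

```bash
python3 -m pendant '[{"xyz":[0,0,0],"roll":-1,"jaw":1},{"xyz":[0,0,0],"roll":-2,"jaw":1},{"xyz":[0,0,-0.001],"roll":-2,"jaw":1},{"xyz":[0,0,-0.002],"roll":-2,"jaw":1},{"xyz":[0,0,-0.003],"roll":-2,"jaw":1},{"xyz":[0,0,-0.0045],"roll":-2,"jaw":1},{"xyz":[0,0,-0.006],"roll":-2,"jaw":1},{"xyz":[0,0,-0.0075],"roll":-2,"jaw":1}]' 60
python3 - <<'E'
from h import *
s=env.state(); print(s['ee_pos'],s['ee_rot'],s['force'],s['torque'],s['gripper_width'])
E
python3 -m pendant '[{"xyz":[0,0,-0.001],"roll":0,"jaw":1},{"xyz":[0,0,-0.002],"roll":0,"jaw":1},{"xyz":[0,0,-0.003],"roll":0,"jaw":1},{"xyz":[0,0,-0.004],"roll":0,"jaw":1},{"xyz":[0,0,-0.005],"roll":0,"jaw":1},{"xyz":[0,0,-0.006],"roll":0,"jaw":1},{"xyz":[0,0,-0.007],"roll":0,"jaw":1},{"xyz":[0,0,-0.008],"roll":0,"jaw":1}]' 60
python3 - <<'E'
from h import *
F=[]
for i in range(4):
    s=env.state(); F.append(s['force'][2].round(2)); grab('wrist')
print(s['ee_pos'],s['ee_rot'],F,s['torque'],s['gripper_width'])
im,d,M,K=grab('wrist','w19'); C=cloud(d,M,K)
P=C[(C[...,2]>75)&(C[...,2]<95)&(abs(C[...,0]-579)<50)&(abs(C[...,1]-65)<25)]; print(np.histogram(P[:,2],bins=range(75,96,2)))
E
```

```text
time_s: 38.45
ee_pos: [578.5, 49.6, 89.6]
ee_rot: [180.0, -0.1, 21.3]
force: [-0.2, -0.3, -1.8]
gripper_width: 13.7
[578.50749789  49.56379563  89.57807184] [ 1.79953104e+02 -1.33708474e-01  2.12639702e+01] [-0.22760065 -0.29482474 -1.77031932] [ 0.00719394 -0.19777398  0.01274469] 13.6966042772042
time_s: 39.45
ee_pos: [577.4, 49.5, 97.2]
ee_rot: [180.0, 0.0, 21.3]
force: [2.1, -0.4, -4.0]
gripper_width: 13.7
[577.50790316  49.5046717   97.29062437] [ 1.79996502e+02 -7.42594424e-03  2.12619203e+01] [np.float64(-4.0), np.float64(-4.33), np.float64(-2.79), np.float64(-3.6)] [ 0.14036015 -0.60953971  0.00660092] 13.920929513055063
(array([  54,   64,   61,   68,  206, 1481,   73,    0,    1,   15]), array([75, 77, 79, 81, 83, 85, 87, 89, 91, 93, 95]))
```

The jar came up with the cap (shoulder 78 → 86 mm, about 3.6 N on the wrist), so it's locked. I'll lift it clear.

```bash
python3 -m pendant '[{"xyz":[0,0,-0.005],"roll":0,"jaw":1},{"xyz":[0,0,-0.014],"roll":0,"jaw":1},{"xyz":[0,0,-0.026],"roll":0,"jaw":1},{"xyz":[0,0,-0.04],"roll":0,"jaw":1},{"xyz":[0,0,-0.056],"roll":0,"jaw":1},{"xyz":[0,0,-0.072],"roll":0,"jaw":1},{"xyz":[0,0,-0.088],"roll":0,"jaw":1},{"xyz":[0,0,-0.1],"roll":0,"jaw":1}]' 60
python3 -m pendant '[{"xyz":[0,0,-0.006],"roll":0,"jaw":1},{"xyz":[0,0,-0.009],"roll":0,"jaw":1},{"xyz":[0,0,-0.01],"roll":0,"jaw":1},{"xyz":[0,0,-0.01],"roll":0,"jaw":1},{"xyz":[0,0,-0.01],"roll":0,"jaw":1},{"xyz":[0,0,-0.01],"roll":0,"jaw":1},{"xyz":[0,0,-0.01],"roll":0,"jaw":1},{"xyz":[0,0,-0.01],"roll":0,"jaw":1}]' 60
python3 - <<'E'
from h import *
s=env.state(); print(s['ee_pos'],s['ee_rot'],s['force'],s['qvel'].round(2),s['gripper_width'])
im,d,M,K=grab('wrist','w20'); C=cloud(d,M,K)
P=C[(C[...,2]>170)&(C[...,2]<205)&(abs(C[...,0]-579)<50)&(abs(C[...,1]-65)<30)]; print(np.histogram(P[:,2],bins=range(170,206,3)))
im2,*_=grab('scene','s20'); cv2.imwrite('pics/v20.png',np.hstack([cv2.resize(im2[90:340,120:440],(768,600),interpolation=cv2.INTER_CUBIC)]))
E
```

```text
time_s: 40.7
ee_pos: [577.7, 49.5, 198.5]
ee_rot: [180.0, -0.0, 21.3]
force: [-0.1, 0.5, -3.2]
gripper_width: 13.9
time_s: 41.7
ee_pos: [577.5, 49.5, 207.1]
ee_rot: [180.0, 0.0, 21.3]
force: [-0.1, 0.2, -2.7]
gripper_width: 13.6
[577.47611777  49.459131   207.13756172] [1.79993121e+02 1.47058565e-03 2.12625341e+01] [-0.08070266  0.1996817  -2.74562001] [-0.11 -0.03  0.04  0.09  0.02 -0.04] 13.63488531920897
(array([  76,   76,   76,   81,   87,   89,   95,  102, 1667,   51,    1]), array([170, 173, 176, 179, 182, 185, 188, 191, 194, 197, 200, 203]))
```

View pics/v20.png

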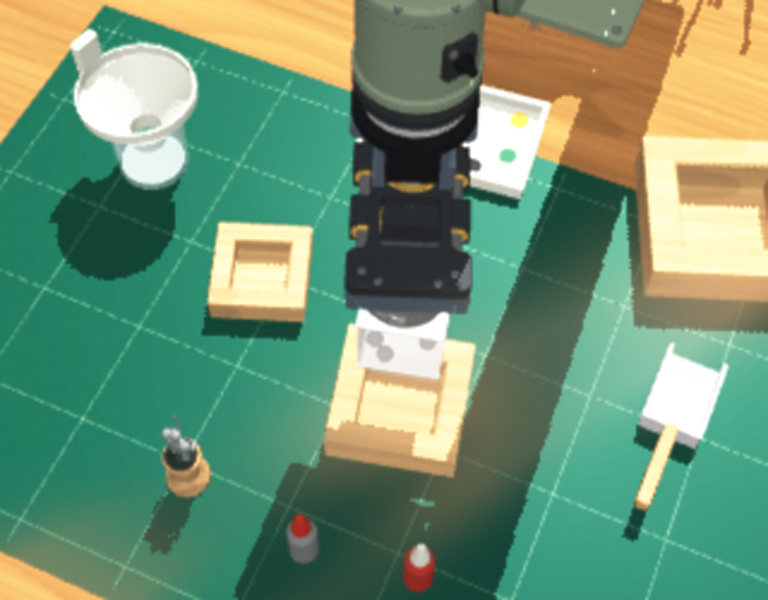

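The jar hangs upright under the cap (400,340), with the balls visible inside it and the pocket empty. The scoop is flat at (683,400), the funnel is in the glass at (140,100), and the figure and both paint bottles are standing. I'm handing in.

```bash
python3 -c "from workcell import env; print(env.job_done())"
```

```text
the job is handed in; nothing more can be done
None
```

I handed the job in at about 42 s of the 72 s allowed. My checks show every step done in the order asked, but the hand-in gave no verdict.

**What I did**
- **Balls:** I lowered the grip force from 60 N to 6 N in steps until the scoop tipped nose-down over the funnel. All five balls were then seen inside the jar.
- **Scoop and funnel:** The scoop went back down nose first and lies flat, with its walls level at 24.8 mm. The funnel stands in the glass, its rim centred within about 4 mm.
- **Cap:** I set it with the bar along the pins, which lie at about 13°. I pressed to about 71.5–72 mm, at about 11 N.
- **Turn and lift:** I turned the cap 84° clockwise, went back 2° and eased off. I then lifted straight up.

**Last checks:** The jar rose with the cap, with its shoulder at about 196 mm and its underside about 118 mm above the desk. It was upright and still, with about 3 N on the wrist, which fits the weight of the loaded jar and cap. The figure and both paint bottles were still standing.

**What went wrong or disagreed**
- **First grasp missed:** The fingertips were about 32 mm short of the reported TCP, so the jaws first closed above the scoop handle. Nothing was disturbed, and I allowed for the offset afterwards.
- **Cap stop not felt:** There was no clear stop torque at 84°. That is inside the stated 73–86.5° window, and the lift showed the cap had locked.

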